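# Scan the old printing blocks

## Task

Draw the scanner's sled fully out, lay every printing block from the grey board flat in its two lanes, copper face up, and slide the sled fully home under the bridge. Then make one scan each way: tilt the jog stick all the way left, hold it there two seconds and let it come back to centre, then do the same to the right. Draw the sled fully out again and put all the blocks back flat on the grey board, copper up, leaving the loupe, brush and jar alone.

Things in the scene. Friction and masses are not known exactly. Their poses are not given: they have to be found in the camera images.
- scanner: Fixed block scanner: grey base plate 300 mm (x) by 430 mm (y), 8 mm thick, a white bridge over its +y part. Origin on the table, under the centre of the sled when the sled is fully out; axes as the world's but for up to 0.06 rad of yaw. A black camera head on top of the bridge rises to 170 mm.
- bridge_front (a point): Middle of the bridge's front (-y) face at its lower edge, 60 mm above the table. The bridge is a slab 300 mm wide (x), 190 mm deep (to +y), its top 80 mm above the table, on side walls 18 mm thick; 264 mm free width between them.
- sled (a joint): How far (m) the scanner's flat aluminium sled stands in, along the scanner's +y: 0 = fully out, clear of the bridge, for loading; 0.21 = fully home under the bridge (end stop). Starts at 0.13 to 0.21. About 2.5 N of friction; stays where it is left.
- sled_floor (a point): Centre of the sled's loading floor, moving with it; axes as the scanner's. Floor 20 mm above the table, inside 232 mm (x) by 176 mm (y); a rim 4 mm thick and a flat middle rib along x, 24 mm wide, stand 5 mm above it, leaving two lanes 76 mm wide. Two blocks fit in each lane, lengths along x, say 56 mm in x and 46 mm in y off the centre.
- sled_handle (a point): Middle of the top edge of the sled's handle: an upright black plate 50 mm (x) by 14 mm (y), from 15 to 65 mm above the table, 86 mm beyond the sled's -y edge on a flat tongue. Can be pinched from above across its 14 mm; with the sled home it is still 98 mm short of the bridge.
- scan_head (a joint): Camera head on the bridge, driven by the jog stick: metres along the scanner's +y from its middle, 0.13 m per rad of stick (about 0.058 either way at full tilt); returns to 0 with the stick. Not to be handled.
- console: Fixed grey jog console 100 mm (x) by 90 mm (y), 70 mm high, beyond the bridge on the robot's left. Origin: centre of the underside. Its +y axis is the stick's 'left'; yaw up to 0.35 rad either way.
- jog_stick (a joint): Tilt of the jog stick (rad): 0 upright, positive = left (console's +y), negative = right (console's -y), stops at 0.45 either way. It pivots about the console's x axis, 60 mm above the table at the console's centre. Spring 1.4 N m/rad (about 6 N at the grip at full tilt), damped; returns to 0 when let go.
- jog_grip (a point): Middle of the rubber grip of the jog stick, 105 mm from the pivot (165 mm above the table when upright). The round grip is 28 mm thick at most and reaches from 33 mm below to 19 mm above this point along the stick; below it a 10 mm rod.
- board: Fixed grey felt-covered board 270 mm (x) by 260 mm (y), 4 mm thick, on the table at the robot's right (-y). Origin: centre of its underside. Yaw at most 0.1 rad.
- block_a: Old printing block 100 mm long (x) by 48 mm wide (y). 24 mm high, wood with a copper plate on top, about 0.1 kg. Origin: centre of underside; x along the length, z up through the copper. Starts on the grey board, copper up, at any of four spots, length within about 0.4 rad of the board's x. May be absent.
- block_b: Old printing block 90 mm long (x) by 42 mm wide (y). 24 mm high, wood with a copper plate on top, about 0.1 kg. Origin: centre of underside; x along the length, z up through the copper. Starts on the grey board, copper up, at any of four spots, length within about 0.4 rad of the board's x. May be absent.
- block_c: Old printing block 80 mm long (x) by 50 mm wide (y). 24 mm high, wood with a copper plate on top, about 0.1 kg. Origin: centre of underside; x along the length, z up through the copper. Starts on the grey board, copper up, at any of four spots, length within about 0.4 rad of the board's x. May be absent.
- block_d: Old printing block 70 mm long (x) by 38 mm wide (y). 24 mm high, wood with a copper plate on top, about 0.1 kg. Origin: centre of underside; x along the length, z up through the copper. Starts on the grey board, copper up, at any of four spots, length within about 0.4 rad of the board's x. May be absent.
- loupe: Black loupe, 52 mm across, 50 mm high, upright on the table beyond the work. Origin: centre of the underside. Leave alone.
- dust_brush: Dusting brush, 170 mm long, lying on the table between the robot and the scanner. Leave alone.
- paste_jar: Closed jar, 64 mm across, 75 mm high, on the table between the robot and the scanner. Origin: centre of the underside. Leave alone.
Mind the look-alikes: they are no part of the job. Leave any white look-alike of the block_c alone. Leave any red or yellow look-alike of the block_a alone.

How it is judged:
On the way, in this order (a step that is already met when the one before it is completed fails the run):
1. the empty sled is drawn fully out (within 12 mm) (value of joint sled below 0.012 m), for 0.2 s.
2. every block lies flat, copper up, in the lanes of the drawn-out sled (value of joint sled below 0.012 m and x of block_a in the frame of sled_floor between -0.1 and 0.1 m and y of block_a in the frame of sled_floor between -0.085 and 0.085 m and z of block_a in the frame of sled_floor between -0.004 and 0.004 m and angle between each of block_a, block_b, block_c, block_d's own z axis and vertical below 0.12 rad and x of block_b in the frame of sled_floor between -0.1 and 0.1 m and y of block_b in the frame of sled_floor between -0.085 and 0.085 m and z of block_b in the frame of sled_floor between -0.004 and 0.004 m and x of block_c in the frame of sled_floor between -0.1 and 0.1 m and y of block_c in the frame of sled_floor between -0.085 and 0.085 m and z of block_c in the frame of sled_floor between -0.004 and 0.004 m and x of block_d in the frame of sled_floor between -0.1 and 0.1 m and y of block_d in the frame of sled_floor between -0.085 and 0.085 m and z of block_d in the frame of sled_floor between -0.004 and 0.004 m), for 0.3 s.
3. the sled is fully home under the bridge (within 10 mm) with every block flat on it (value of joint sled above 0.2 m and x of block_a in the frame of sled_floor between -0.1 and 0.1 m and y of block_a in the frame of sled_floor between -0.085 and 0.085 m and z of block_a in the frame of sled_floor between -0.004 and 0.004 m and angle between each of block_a, block_b, block_c, block_d's own z axis and vertical below 0.12 rad and x of block_b in the frame of sled_floor between -0.1 and 0.1 m and y of block_b in the frame of sled_floor between -0.085 and 0.085 m and z of block_b in the frame of sled_floor between -0.004 and 0.004 m and x of block_c in the frame of sled_floor between -0.1 and 0.1 m and y of block_c in the frame of sled_floor between -0.085 and 0.085 m and z of block_c in the frame of sled_floor between -0.004 and 0.004 m and x of block_d in the frame of sled_floor between -0.1 and 0.1 m and y of block_d in the frame of sled_floor between -0.085 and 0.085 m and z of block_d in the frame of sled_floor between -0.004 and 0.004 m), for 0.2 s.
4. jog stick tilted left to its stop (over 0.36 rad) and held for 1.5 s, loaded sled home (all of step 3 and value of joint jog_stick above 0.36 rad), for 1.5 s.
5. jog stick back at centre (within 0.05 rad) (value of joint jog_stick between -0.05 and 0.05 rad), for 0.3 s.
6. jog stick tilted right to its stop (over 0.36 rad) and held for 1.5 s, loaded sled home (all of step 3 and value of joint jog_stick below -0.36 rad), for 1.5 s.
7. jog stick back at centre (within 0.05 rad) (all of step 5), for 0.3 s.
8. the sled is drawn fully out again (within 12 mm) (value of joint sled below 0.012 m), for 0.2 s.
At the end, for the whole second after the job is handed in: Sled within 12 mm of fully out, jog stick within 0.05 rad of centre, and every block present lying flat (within 0.12 rad), copper up and at rest on the grey board, its centre within 125 mm (x) and 120 mm (y) of the board's centre (all of step 7 and value of joint sled below 0.012 m and x of block_a in the frame of board between -0.125 and 0.125 m and y of block_a in the frame of board between -0.12 and 0.12 m and z of block_a in the frame of board between -0.002 and 0.01 m and angle between each of block_a, block_b, block_c, block_d's own z axis and vertical below 0.12 rad and linear speed of each of block_a, block_b, block_c, block_d below 0.02 m/s and x of block_b in the frame of board between -0.125 and 0.125 m and y of block_b in the frame of board between -0.12 and 0.12 m and z of block_b in the frame of board between -0.002 and 0.01 m and x of block_c in the frame of board between -0.125 and 0.125 m and y of block_c in the frame of board between -0.12 and 0.12 m and z of block_c in the frame of board between -0.002 and 0.01 m and x of block_d in the frame of board between -0.125 and 0.125 m and y of block_d in the frame of board between -0.12 and 0.12 m and z of block_d in the frame of board between -0.002 and 0.01 m); the robot touches nothing.
It fails at once if the loupe is pushed away or knocked over (distance of loupe from where it was at the start of the episode above 0.03 m or angle between loupe's own z axis and vertical above 0.5 rad).
It fails at once if the brush is pushed away or knocked over (distance of dust_brush from where it was at the start of the episode above 0.03 m).
It fails at once if the jar is pushed away or knocked over (distance of paste_jar from where it was at the start of the episode above 0.03 m or angle between paste_jar's own z axis and vertical above 0.5 rad).
Of block_a, block_b, block_c, block_d only 2 to 4 are there at a start; the rules pass over those that are not, and their reading is None.
At some moment in a run one of block_a, block_b, block_c, block_d may be knocked a few centimetres aside while the robot is not near it.
Once in a run the grip may slacken for a moment while it holds something.
It also fails if it takes over 210 s, if anything falls off the work surface, if the arm or the gripper's body presses on something with over 40 N, if the wrist force passes 120 N, or if a joint passes its speed limit or range.

## Robot

A 6-joint arm with a two-finger parallel gripper is mounted at the origin on the work surface. World frame = base frame: x ahead of the robot, y to its left, z up, the work surface at z = 0. Lengths are in m, angles in rad, forces in N, time in s.
With the tool pointing down it reaches from about 0.25 to 0.775 m from the base axis. Payload 8.9 kg.
Tool frame: the origin (TCP) lies midway between the tips of the shut fingers; the grasp point (between the pads) lies 19 mm behind it; z points along the fingers, y is the direction in which the jaws open and shut (so a half turn about z gives the same grasp; the last joint's range is limited). The gripper opens to 85 mm and grips with 20 to 120 N. Pads are 22 mm wide; open, the fingers measure 114 mm over their backs; the gripper's body (76 mm by 85 mm) begins 54 mm behind the grasp point. The pads swing forward as they close: fully open they stand 13 mm farther back than shut.
Start: joints at [1.207, 0.291, -0.153, 1.127, 0, 1.431], TCP at [0.117, 0.512, 0.231] pointing down, gripper open.
Joint ranges: [-2.52, 2.52], [-0.91, 1.74], [-1.3, 1.37], [-1.96, 2.02], [-1.52, 1.47], [-3.14, 3.14]. Speed limits (rad/s): [2.22, 2.22, 2.79, 3.14, 3.14, 3.14].

## Interface

Orientations are given as a unit quaternion [x, y, z, w].
In Python, from bench import arm gives the robot as it stands.
- The arm moves only by the tool jog_arm, never from a script. Its argument "commands" is a list of rows, each an object of numbers: "tx", "ty", "tz": the shift along the tool's x, y, z in m; "roll": the turn about the tool's z in rad. In form: [{"tx": .., "ty": .., "tz": .., "roll": ..}, ...]. A call has 1 to 12 rows; each row is the pose to reach, as a shift and turn from the pose measured when the call began, along the tool's axes at that moment; what a row does not reach only later rows make up. A row lasts 1/10 s, in which the tool goes at most 50 mm and 8.59 degrees, less where a joint would pass 70% of its speed; a pose out of reach is approached as far as the arm can. A call with a gripper value outside its range is refused whole. "fingers" is the opening, from 0 (shut) to 1 (fully open), set as the call begins (left out, the last holds). The fingers move at their own pace and stop on an object; "force" is the grip in N (left out, the last holds). Time passes only in rows, so rows that repeat a pose let the fingers close. It gives the time, the measured TCP pose, the force and the opening at its end, in the units of the state.
- arm.get_obs(): the state, without advancing time (a new reading comes with each control period).
- arm.snapshot(name): name is "side" or "top"; returns the picture (420x560x3 uint8, red, green, blue); there is no depth.
- arm.calibration(name): a dict with "K" (3x3 intrinsics, pixels), "world_to_cam" (4x4, takes a point from world to camera coordinates). Camera axes: x right, y up, looking along -z (the intrinsics and any distortion apply to the point x, -y, -z); pixel columns grow to the right and rows downward; lengths in m; the calibration is good to about 2 mm. A picture is of the moment at which its call begins. calibration takes no time and is no camera call.
- arm.hand_in(): hands the job in, once; it reports no verdict.
The state is a dict: "clock": time; "joint_pos": joint angles; "qd": joint speeds; "effort": joint torques, N m; "tool_pos": TCP position; "ee_rot": TCP orientation; "wrist_force": force on the tool from outside, world axes, zero at the start; "torque": the same for the moment, N m; "finger_gap": opening from 0.0 (shut) to 1.0 (fully open).
Only numpy, scipy, OpenCV 4.12 (cv2) and the standard library are available. Lean on these libraries where they do the work, as an engineer would, in place of code of your own. Each camera call takes 0.05 s, during which the arm holds its last target. There are 200 camera calls.

## Working session

There is one attempt and no reset: what is moved stays moved. The work goes in short steps, Python scripts to look and compute and a tool call to move; the robot and the scene stay as the last step left them, time stands still between calls to the robot, and variables do not carry over. Pictures are saved under pics/ and viewed, about 12 in all and at most 16, crops included, and the job is handed in when it is done.

Besides the shell and the picture viewer there is one more tool, called after "Request:" as a command line: name --argument value ..., lists and objects as JSON in quotes. jog_arm: Moves the arm, as the interface text tells. Its arguments: {"type":"object","properties":{"commands":{"type":"array"},"fingers":{"type":"number"},"force":{"type":"number"}},"required":["commands"]}

```bash
mkdir -p pics; ls; python3 - <<'E'
from bench import arm
import cv2,numpy as np
o=arm.get_obs();print({k:np.round(v,3).tolist() for k,v in o.items()})
for n in ("top","side"):
    cv2.imwrite(f"pics/{n}0.png",arm.snapshot(n)[:,:,::-1]);c=arm.calibration(n);print({k:np.round(v,4).tolist() if not isinstance(v,str) else v for k,v in c.items()})
E
```

```text
pics
{'clock': 0.0, 'joint_pos': [1.207, 0.291, -0.154, 1.127, 0.0, 1.432], 'qd': [-0.001, 0.0, -0.002, -0.0, -0.002, -0.001], 'effort': [-0.001, -53.715, 33.137, 0.016, -0.001, -0.0], 'tool_pos': [0.117, 0.511, 0.231], 'ee_rot': [0.112, 0.994, -0.001, -0.0], 'wrist_force': [-0.703, -0.11, -0.367], 'torque': [0.006, 0.06, 0.007], 'finger_gap': 1.001}
{'K': [[464.7584, 0.0, 273.2147], [0.0, 464.7584, 203.3605], [0.0, 0.0, 1.0]], 'world_to_cam': [[0.0112, -0.9999, 0.0061, -0.0844], [0.9917, 0.0119, 0.1278, -0.5686], [-0.1279, 0.0047, 0.9918, -1.4298], [0.0, 0.0, 0.0, 1.0]]}
{'K': [[464.8577, 0.0, 279.7382], [0.0, 464.8577, 217.8241], [0.0, 0.0, 1.0]], 'world_to_cam': [[0.9142, -0.4049, 0.0179, -0.5204], [0.2292, 0.5531, 0.801, -0.1907], [-0.3342, -0.7281, 0.5984, -1.1421], [0.0, 0.0, 0.0, 1.0]]}
```

View pics/top0.png

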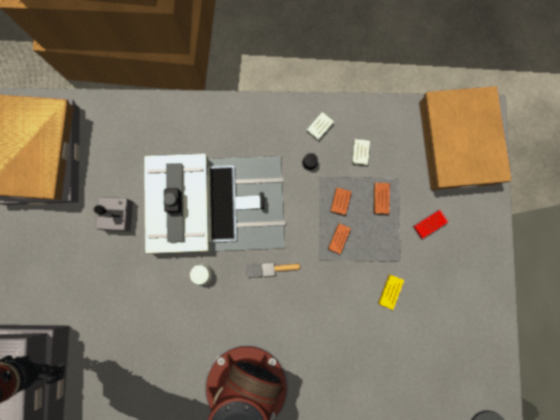

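View pics/side0.png

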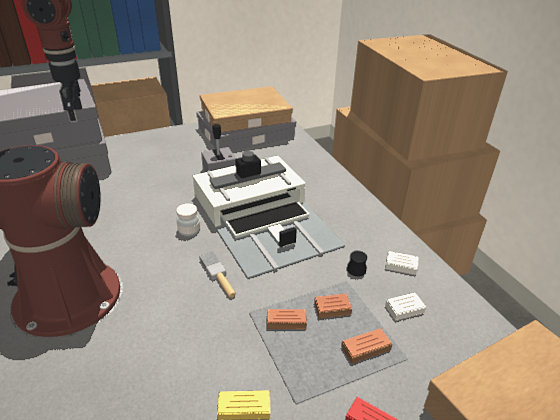

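The top view shows the scanner at (215,203), the console at (112,213), and the grey board at (360,220). On the board are three copper blocks, at (341,201), (382,198) and (340,239). Look-alikes off the board are the two white blocks (320,126) and (361,152), red (431,224) and yellow (392,292). I choose the three copper ones on the board and will check them in a close crop.

```bash
cat > h.py <<'E'
from bench import arm
import cv2,numpy as np
from scipy.spatial.transform import Rotation as R
C={n:arm.calibration(n) for n in("top","side")}
def proj(n,P):
    K=np.array(C[n]["K"]);W=np.array(C[n]["world_to_cam"]);p=W[:3,:3]@np.array(P,float)+W[:3,3]
    q=K@np.array([p[0],-p[1],-p[2]]);return q[:2]/q[2]
def ray(n,uv):
    K=np.array(C[n]["K"]);W=np.array(C[n]["world_to_cam"]);d=np.linalg.inv(K)@[uv[0],uv[1],1]
    return -W[:3,:3].T@W[:3,3],W[:3,:3].T@np.array([d[0],-d[1],-d[2]])
def onz(n,uv,z):
    o,d=ray(n,uv);return o+d*(z-o[2])/d[2]
def tri(a,b):
    (o1,d1),(o2,d2)=ray("top",a),ray("side",b)
    s=np.linalg.lstsq(np.c_[d1,-d2],o2-o1,rcond=None)[0]
    p,q=o1+s[0]*d1,o2+s[1]*d2;return (p+q)/2,np.linalg.norm(p-q)
def copper(n,img):
    h=cv2.cvtColor(img,cv2.COLOR_RGB2HSV);m=cv2.inRange(h,(4,120,150),(14,255,255))
    cs=cv2.findContours(m,cv2.RETR_EXTERNAL,cv2.CHAIN_APPROX_NONE)[0];out=[]
    for c in cs:
        if cv2.contourArea(c)>60:
            x,y=c[:,0].mean(0)
            if onz(n,(x,y),0.02)[0]<0.9: out.append(c)
    return out,m
def rect(c,n,z):
    P=np.array([onz(n,p,z)[:2] for p in c[:,0]]).astype(np.float32)
    (cx,cy),(w,h),a=cv2.minAreaRect(P)
    if w<h:w,h,a=h,w,a+90
    a=(a+90)%180-90
    return np.array([cx,cy]),w,h,np.deg2rad(a)
def crop(n,img,box,name,s=4):
    x0,y0,x1,y1=box;cv2.imwrite(f"pics/{name}.png",cv2.resize(img[y0:y1,x0:x1,::-1],None,fx=s,fy=s,interpolation=cv2.INTER_CUBIC))
E
python3 - <<'E'
from h import *
t=cv2.imread("pics/top0.png")[:,:,::-1].copy();s=cv2.imread("pics/side0.png")[:,:,::-1].copy()
for n,i in(("top",t),("side",s)):
    for c in copper(n,i)[0]:
        r=rect(c,n,.028);print(n,c[:,0].mean(0).round(1),np.round(r[0],4),np.round(r[1:],3))
a=cv2.resize(t[140:270,85:410,::-1],None,fx=2.46,fy=2.46,interpolation=2)[:, :800]
b=cv2.resize(s[110:400,180:440,::-1],None,fx=1,fy=1)
cv2.imwrite("pics/c1.png",a);cv2.imwrite("pics/c2.png",cv2.resize(s[120:380,190:430,::-1],None,fx=2.3,fy=2.3,interpolation=2))
E
```

```text
top [339.2 238.2] [ 0.4633 -0.2869] [ 0.088  0.041 -0.401]
top [340.7 200.7] [ 0.5822 -0.2925] [ 0.077  0.048 -0.247]
top [381.8 197.3] [ 0.5938 -0.4241] [ 0.094  0.045 -0.017]
side [365.8 343.3] [ 0.5859 -0.4274] [ 0.098  0.045 -0.031]
side [286.1 315.9] [ 0.456  -0.2912] [ 0.088  0.036 -0.402]
side [331.6 302.9] [ 0.5741 -0.2966] [ 0.078  0.047 -0.247]
```

View pics/c1.png

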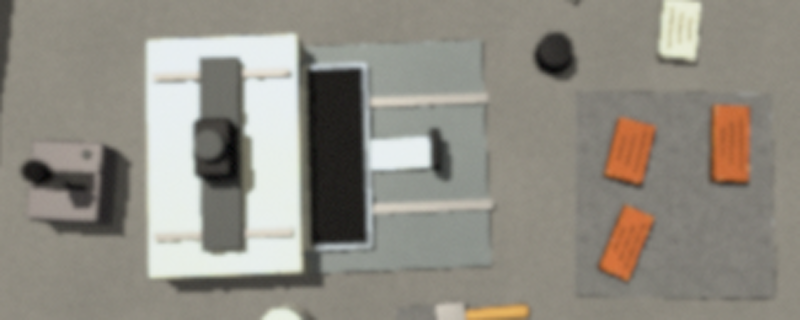

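View pics/c2.png

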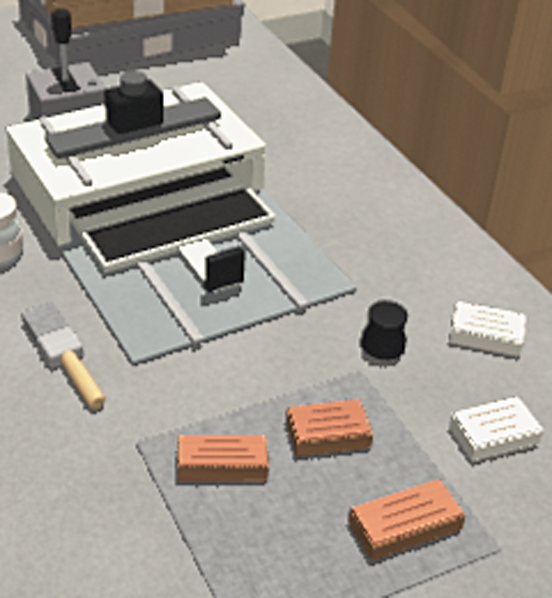

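```bash
python3 - <<'E'
from h import *
t=cv2.imread("pics/top0.png")[:,:,::-1].copy();s=cv2.imread("pics/side0.png")[:,:,::-1].copy()
T=lambda x,y:(85+x/2.46,140+y/2.46); S=lambda x,y:(190+x/2.3,120+y/2.3)
for k,a,b in [("block_a",(731,144),(406,511)),("block_b",(627,243),(222,449)),("block_c",(631,151),(329,422)),
 ("handletop",(437,150),(223,251)),("griptop",(36,170),(61,13)),("bridge corner R-far(+x)",(298,36),(264,147)),("bridge corner near(-x)",(303,272),(69,195)),("board corner",(577,91),(360,375)),("board corner -x",(577,297),(138,444))]:
    p,e=tri(T(*a),S(*b));print(k,p.round(4),round(e,4))
h=cv2.cvtColor(t,cv2.COLOR_RGB2HSV)
m=cv2.inRange(h,(0,0,215),(180,60,255));m[:,:140]=0;m[:,210:]=0;m[260:]=0
c=max(cv2.findContours(m,0,1)[0],key=cv2.contourArea);print("bridge",rect(c,"top",.08))
for q in[(33,141),(104,147),(98,222),(28,217)]:print("cons",onz("top",T(*q),.07).round(4))
for q in[(483,42),(491,265)]:print("base",onz("top",T(*q),.008).round(4))
for q in[(368,64),(372,247)]:print("rim",onz("top",T(*q),.025).round(4))
for q in[(577,91),(770,93),(775,297),(577,297)]:print("board",onz("top",T(*q),.004).round(4))
print("jar",onz("top",(200,272),.075).round(3),"loupe",onz("top",(310,161),.05).round(3),"brush ends",onz("top",(247,271),.01).round(3),onz("top",(299,267),.01).round(3))
o=arm.get_obs();print(R.from_quat(o["ee_rot"]).as_matrix().round(3))
E
```

```text
block_a [ 0.5896 -0.4248  0.0238] 0.0029
block_b [ 0.4596 -0.2886  0.0263] 0.0029
block_c [ 0.5789 -0.2951  0.0217] 0.0034
handletop [ 0.5713 -0.0444  0.0673] 0.003
griptop [0.5272 0.4169 0.1751] 0.0044
bridge corner R-far(+x) [0.7137 0.1338 0.0725] 0.0039
bridge corner near(-x) [0.4249 0.1147 0.083 ] 0.0148
board corner [ 0.6606 -0.2272 -0.0036] 0.0062
board corner -x [ 3.914e-01 -2.276e-01  2.000e-04] 0.0008
bridge (array([0.56398952, 0.22220472]), 0.29547634720802307, 0.18485957384109497, np.float64(0.05132394950768109))
cons [0.5776 0.4611 0.07  ]
cons [0.5711 0.372  0.07  ]
cons [0.477  0.3746 0.07  ]
cons [0.4822 0.4617 0.07  ]
base [ 0.7257 -0.1028  0.008 ]
base [ 0.4315 -0.1157  0.008 ]
rim [0.6905 0.0475 0.025 ]
rim [0.4521 0.0372 0.025 ]
board [ 0.662  -0.2277  0.004 ]
board [ 0.6625 -0.4832  0.004 ]
board [ 0.3946 -0.4835  0.004 ]
board [ 0.3917 -0.2273  0.004 ]
jar [0.354 0.141 0.075] loupe [ 0.704 -0.193  0.05 ] brush ends [0.357 0.002 0.01 ] [ 0.371 -0.162  0.01 ]
[[-0.975  0.223 -0.   ]
 [ 0.223  0.975 -0.001]
 [ 0.    -0.001 -1.   ]]
```

Three blocks are present: a at (382,198), b at (340,239) and c at (340,201). d is absent. The close crop shows all three lying flat on the board with copper up. The scanner yaw is about 0.045 and the sled stands at about 0.136.

```bash
cat > plan.py <<'E'
# usage: plan.py [from x y z yaw |cur] then targets x,y,z,yawdeg(of jaw axis in world)
import sys
from h import *
def delta(p,q,tgt):
    M=R.from_quat(q).as_matrix();d=M.T@(np.array(tgt[:3])-p)
    a=np.degrees(np.arctan2(M[1,1],M[0,1]));r=(a-tgt[3]+90)%180-90
    return d.round(4).tolist(),round(np.radians(r),3)
if __name__=="__main__":
    o=arm.get_obs();p,q=np.array(o["tool_pos"]),o["ee_rot"]
    print("clk",o["clock"],"p",p.round(4),"j6",round(o["joint_pos"][5],2),"F",np.round(o["wrist_force"],1),"gap",round(o["finger_gap"],3))
    for a in sys.argv[1:]:
        t=[float(v) for v in a.split(",")];print(a,*delta(p,q,t))
        # later targets are given from this one
        p=np.array(t[:3]);c,s=np.cos(np.radians(t[3])),np.sin(np.radians(t[3]))
        M=R.from_quat(q).as_matrix();
        if M[0,1]*c+M[1,1]*s<0:c,s=-c,-s
        q=R.from_matrix(np.array([[-s,c,0],[c,s,0],[0,0,-1]])).as_quat()
E
python3 plan.py 0.38,0.18,0.231,92.6 0.5713,-0.0444,0.14,92.6 0.5713,-0.0444,0.036,92.6
```

```text
clk 0.1 p [0.1169 0.5114 0.2308] j6 1.43 F [-0.8 -0.2  0.5] gap 0.998
0.38,0.18,0.231,92.6 [-0.3304, -0.2644, 0.0001] -0.27
0.5713,-0.0444,0.14,92.6 [-0.1809, -0.2328, 0.091] 0.0
0.5713,-0.0444,0.036,92.6 [0.0, 0.0, 0.104] 0.0
```

Request:
jog_arm --commands '[{"tx": -0.03, "ty": -0.024, "tz": 0, "roll": -0.1}, {"tx": -0.07, "ty": -0.056, "tz": 0, "roll": -0.2}, {"tx": -0.11, "ty": -0.088, "tz": 0, "roll": -0.27}, {"tx": -0.15, "ty": -0.12, "tz": 0, "roll": -0.27}, {"tx": -0.19, "ty": -0.152, "tz": 0, "roll": -0.27}, {"tx": -0.23, "ty": -0.184, "tz": 0, "roll": -0.27}, {"tx": -0.27, "ty": -0.216, "tz": 0, "roll": -0.27}, {"tx": -0.33, "ty": -0.264, "tz": 0, "roll": -0.27}, {"tx": -0.33, "ty": -0.264, "tz": 0, "roll": -0.27}, {"tx": -0.33, "ty": -0.264, "tz": 0, "roll": -0.27}, {"tx": -0.33, "ty": -0.264, "tz": 0, "roll": -0.27}]' --fingers 0.7 --force 60

```text
clock: 1.2
tool_pos: [0.3797, 0.18, 0.2308]
ee_rot: [-0.021, 1.0, -0.001, -0.001]
wrist_force: [-0.4, 0.1, 0.0]
finger_gap: 0.702
```

```bash
python3 plan.py  0.5713,-0.0444,0.14,92.6 0.5713,-0.0444,0.036,92.6
```

```text
clk 1.2 p [0.3797 0.18   0.2308] j6 0.23 F [-0.4  0.1  0. ] gap 0.702
0.5713,-0.0444,0.14,92.6 [-0.1819, -0.2323, 0.0907] -0.002
0.5713,-0.0444,0.036,92.6 [0.0, 0.0, 0.104] 0.0
```

Moves are accurate. I'll go above the handle, descend, close, then draw.

Request:
jog_arm --commands '[{"tx": -0.03, "ty": -0.039, "tz": 0}, {"tx": -0.06, "ty": -0.078, "tz": 0.01}, {"tx": -0.09, "ty": -0.117, "tz": 0.03}, {"tx": -0.12, "ty": -0.156, "tz": 0.05}, {"tx": -0.15, "ty": -0.195, "tz": 0.07}, {"tx": -0.182, "ty": -0.232, "tz": 0.091}, {"tx": -0.182, "ty": -0.232, "tz": 0.091}, {"tx": -0.182, "ty": -0.232, "tz": 0.12}, {"tx": -0.182, "ty": -0.232, "tz": 0.16}, {"tx": -0.182, "ty": -0.232, "tz": 0.195}, {"tx": -0.182, "ty": -0.232, "tz": 0.195}]'

```text
invalid input
```

Request:
jog_arm --commands '[{"tz": 0}, {"tz": 0}, {"tz": 0}, {"tz": 0}, {"tz": 0}, {"tz": 0}, {"tz": 0}]' --fingers 0

```text
invalid input
```

```bash
python3 plan.py; python3 - <<'E'
from h import *
s=arm.snapshot("side")
crop("side",s,(190,150,400,290),"c3",3)
E
```

```text
clk 1.2 p [0.3797 0.18   0.2308] j6 0.23 F [-0.4  0.1  0. ] gap 0.702
```

View pics/c3.png

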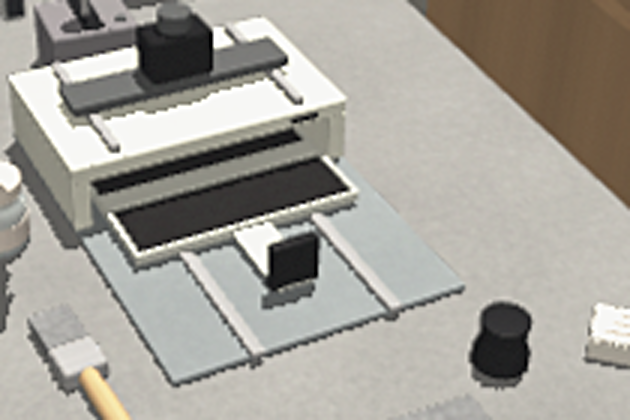

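Every row needs all four keys. The picture shows the scene unchanged, with the handle top at about crop (293,238) and nothing touched.

Request:
jog_arm --commands '[{"tx": -0.03, "ty": -0.039, "tz": 0, "roll": 0}, {"tx": -0.06, "ty": -0.078, "tz": 0.01, "roll": 0}, {"tx": -0.09, "ty": -0.117, "tz": 0.03, "roll": 0}, {"tx": -0.12, "ty": -0.156, "tz": 0.05, "roll": 0}, {"tx": -0.15, "ty": -0.195, "tz": 0.07, "roll": 0}, {"tx": -0.182, "ty": -0.232, "tz": 0.091, "roll": 0}, {"tx": -0.182, "ty": -0.232, "tz": 0.091, "roll": 0}, {"tx": -0.182, "ty": -0.232, "tz": 0.12, "roll": 0}, {"tx": -0.182, "ty": -0.232, "tz": 0.16, "roll": 0}, {"tx": -0.182, "ty": -0.232, "tz": 0.195, "roll": 0}, {"tx": -0.182, "ty": -0.232, "tz": 0.195, "roll": 0}]'

```text
clock: 2.35
tool_pos: [0.5672, -0.0407, 0.032]
ee_rot: [-0.023, 1.0, 0.001, -0.005]
wrist_force: [-0.8, 0.4, -0.2]
finger_gap: 0.696
```

Request:
jog_arm --commands '[{"tx": 0, "ty": 0, "tz": 0, "roll": 0}, {"tx": 0, "ty": 0, "tz": 0, "roll": 0}, {"tx": 0, "ty": 0, "tz": 0, "roll": 0}, {"tx": 0, "ty": 0, "tz": 0, "roll": 0}, {"tx": 0, "ty": 0, "tz": 0, "roll": 0}, {"tx": 0, "ty": 0, "tz": 0, "roll": 0}, {"tx": 0, "ty": 0, "tz": 0, "roll": 0}]' --fingers 0

```text
clock: 3.05
tool_pos: [0.5684, -0.0405, 0.0339]
ee_rot: [-0.024, 1.0, 0.001, -0.003]
wrist_force: [-1.5, 2.4, 6.7]
finger_gap: 0.154
```

Request:
jog_arm --commands '[{"tx": 0, "ty": -0.01, "tz": 0, "roll": 0}, {"tx": 0, "ty": -0.025, "tz": 0, "roll": 0}, {"tx": 0, "ty": -0.04, "tz": 0, "roll": 0}, {"tx": 0, "ty": -0.055, "tz": 0, "roll": 0}, {"tx": 0, "ty": -0.07, "tz": 0, "roll": 0}, {"tx": 0, "ty": -0.085, "tz": 0, "roll": 0}, {"tx": 0, "ty": -0.1, "tz": 0, "roll": 0}, {"tx": 0, "ty": -0.115, "tz": 0, "roll": 0}, {"tx": 0, "ty": -0.125, "tz": 0, "roll": 0}, {"tx": 0, "ty": -0.13, "tz": 0, "roll": 0}, {"tx": 0, "ty": -0.13, "tz": 0, "roll": 0}]'

```text
clock: 4.15
tool_pos: [0.5755, -0.1724, 0.0341]
ee_rot: [-0.023, 1.0, -0.0, -0.002]
wrist_force: [5.7, -2.7, -11.8]
finger_gap: 0.157
```

Request:
jog_arm --commands '[{"tx": 0, "ty": -0.003, "tz": 0, "roll": 0}, {"tx": 0, "ty": -0.006, "tz": 0, "roll": 0}, {"tx": 0, "ty": -0.008, "tz": 0, "roll": 0}, {"tx": 0, "ty": -0.008, "tz": 0, "roll": 0}]'

```text
clock: 4.55
tool_pos: [0.5758, -0.1797, 0.034]
ee_rot: [-0.023, 1.0, 0.001, -0.002]
wrist_force: [3.5, 6.6, -8.5]
finger_gap: 0.155
```

Request:
jog_arm --commands '[{"tx": 0, "ty": -0.002, "tz": 0, "roll": 0}, {"tx": 0, "ty": -0.004, "tz": 0, "roll": 0}, {"tx": 0, "ty": -0.004, "tz": 0, "roll": 0}]'

```text
clock: 4.85
tool_pos: [0.5758, -0.1797, 0.034]
ee_rot: [-0.025, 1.0, 0.004, -0.002]
wrist_force: [3.8, 21.7, -3.4]
finger_gap: 0.153
```

```bash
python3 - <<'E'
from h import *
t=arm.snapshot("top");s=arm.snapshot("side")
crop("side",s,(190,150,400,290),"c4",3)
cv2.imwrite("pics/top1.png",t[:,:,::-1])
cv2.imwrite("pics/c5.png",cv2.resize(t[130:280,140:410,::-1],None,fx=2.9,fy=2.9,interpolation=2))
E
```

```text
(no output)
```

View pics/c5.png

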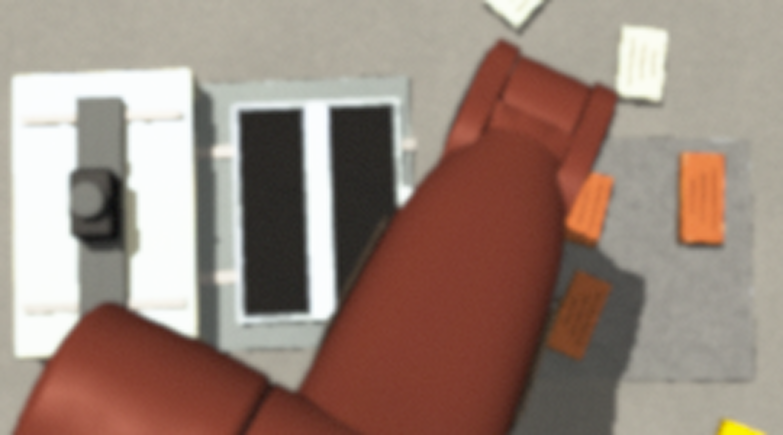

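Sled is drawn out hard against its stop: 22 N with no motion, and both lanes visible at crop (272,210) and (362,150). I'll let go and rise.

Request:
jog_arm --commands '[{"tx": 0, "ty": 0.001, "tz": 0, "roll": 0}, {"tx": 0, "ty": 0.001, "tz": 0, "roll": 0}, {"tx": 0, "ty": 0.001, "tz": 0, "roll": 0}, {"tx": 0, "ty": 0.001, "tz": 0, "roll": 0}, {"tx": 0, "ty": 0.001, "tz": -0.04, "roll": 0}, {"tx": 0, "ty": 0, "tz": -0.08, "roll": 0}, {"tx": 0, "ty": 0, "tz": -0.12, "roll": 0}, {"tx": 0.04, "ty": 0, "tz": -0.16, "roll": 0}, {"tx": 0.08, "ty": 0, "tz": -0.17, "roll": 0}, {"tx": 0.12, "ty": 0, "tz": -0.17, "roll": 0}, {"tx": 0.16, "ty": 0, "tz": -0.17, "roll": 0}, {"tx": 0.2, "ty": 0, "tz": -0.17, "roll": 0}]' --fingers 0.5

```text
clock: 6.15
tool_pos: [0.3753, -0.1913, 0.2052]
ee_rot: [-0.024, 1.0, 0.004, -0.002]
wrist_force: [0.1, -1.3, 1.2]
finger_gap: 0.499
```

```bash
python3 - <<'E'
from h import *
t=arm.snapshot("top");s=arm.snapshot("side")
cv2.imwrite("pics/top2.png",t[:,:,::-1]);cv2.imwrite("pics/side2.png",s[:,:,::-1])
a=cv2.resize(t[150:265,205:300,::-1],None,fx=4,fy=4,interpolation=2)
b=cv2.resize(s[180:320,200:350,::-1],None,fx=2.8,fy=2.8,interpolation=2)
o=np.zeros((max(a.shape[0],b.shape[0]),a.shape[1]+b.shape[1],3),np.uint8);o[:a.shape[0],:a.shape[1]]=a;o[:b.shape[0],a.shape[1]:]=b
print(a.shape,b.shape);cv2.imwrite("pics/c6.png",o)
for n,i in(("top",t),("side",s)):
    for c in copper(n,i)[0]:
        r=rect(c,n,.028);print(n,c[:,0].mean(0).round(1),np.round(r[0],4),np.round(r[1:],3))
E
```

```text
(460, 380, 3) (392, 420, 3)
top [106.8 403.3] [-0.0421  0.4126] [0.108 0.023 1.01 ]
top [343.8 228.8] [ 0.4942 -0.3013] [0.044 0.025 0.786]
top [340.7 200.7] [ 0.5818 -0.2923] [ 0.078  0.05  -0.247]
top [381.8 197.6] [ 0.5926 -0.4241] [ 0.097  0.045 -0.017]
side [367.  342.8] [ 0.5854 -0.4291] [ 0.098  0.046 -0.04 ]
side [287.1 317.5] [ 0.4553 -0.2926] [ 0.088  0.039 -0.401]
side [ 94.7 314.8] [ 0.0537 -0.1195] [0.048 0.019 0.733]
side [331.9 303.3] [ 0.5736 -0.2979] [ 0.078  0.05  -0.258]
side [113.2 289.3] [ 0.1063 -0.047 ] [0.099 0.021 1.343]
```

View pics/c6.png

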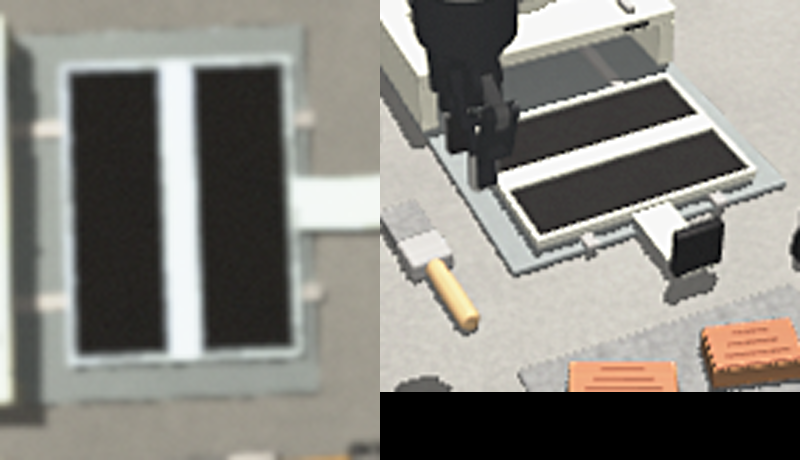

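Crop shows the whole sled drawn out with both lanes free. In the top half, the outer rim corners are at (60,64), (290,55), (299,358) and (69,367).

```bash
python3 - <<'E'
from h import *
T=lambda x,y:(205+x/4,150+y/4); S=lambda x,y:(200+(x-380)/2.8,180+y/2.8)
P=[onz("top",T(*q),.025)[:2] for q in[(60,64),(290,55),(299,358),(69,367)]]
print(np.round(P,4)); print("centre",np.mean(P,0).round(4),"yaw",np.arctan2(*(-(P[0]-P[3])[::-1]*[-1,1]))if 0 else np.round([np.arctan2((P[0]-P[3])[1],(P[0]-P[3])[0]),np.arctan2((P[1]-P[2])[1],(P[1]-P[2])[0])],3))
for k,a,b in[("rim+x-y",(290,55),(755,172)),("rim-x-y",(299,358),(540,247)),("rim+x+y",(60,64),(670,78)),
 ("floor+x-y",(285,67),(745,170)),("floor-x-y",(292,347),(543,235))]:
    p,e=tri(T(*a),S(*b));print(k,p.round(4),round(e,4))
E
python3 plan.py 0.579,-0.294,0.15,75.7 0.579,-0.294,0.008,75.7
```

```text
[[ 0.69    0.0944]
 [ 0.6997 -0.0902]
 [ 0.4565 -0.0998]
 [ 0.4474  0.081 ]]
centre [ 0.5734 -0.0036] yaw [0.055 0.039]
rim+x-y [ 0.6984 -0.0891  0.0179] 0.006
rim-x-y [ 0.4585 -0.1004  0.0117] 0.0026
rim+x+y [0.6924 0.0959 0.0122] 0.0007
floor+x-y [ 0.6883 -0.0854  0.0208] 0.005
floor-x-y [ 0.4655 -0.0943  0.0193] 0.0
clk 6.25 p [ 0.3727 -0.1905  0.205 ] j6 -0.7 F [-0.4 -0.4  0.4] gap 0.502
0.579,-0.294,0.15,75.7 [-0.2016, -0.1135, 0.0527] 0.296
0.579,-0.294,0.008,75.7 [0.0, 0.0, 0.142] 0.0
```

Request:
jog_arm --commands '[{"tx": -0.04, "ty": -0.023, "tz": 0, "roll": 0.1}, {"tx": -0.08, "ty": -0.045, "tz": 0.01, "roll": 0.2}, {"tx": -0.12, "ty": -0.068, "tz": 0.02, "roll": 0.296}, {"tx": -0.16, "ty": -0.09, "tz": 0.035, "roll": 0.296}, {"tx": -0.202, "ty": -0.1135, "tz": 0.053, "roll": 0.296}, {"tx": -0.202, "ty": -0.1135, "tz": 0.09, "roll": 0.296}, {"tx": -0.202, "ty": -0.1135, "tz": 0.12, "roll": 0.296}, {"tx": -0.202, "ty": -0.1135, "tz": 0.15, "roll": 0.296}, {"tx": -0.202, "ty": -0.1135, "tz": 0.175, "roll": 0.296}, {"tx": -0.202, "ty": -0.1135, "tz": 0.195, "roll": 0.296}, {"tx": -0.202, "ty": -0.1135, "tz": 0.197, "roll": 0.296}]' --fingers 1

```text
clock: 7.35
tool_pos: [0.577, -0.292, 0.003]
ee_rot: [0.124, 0.992, 0.005, -0.006]
wrist_force: [0.0, -0.2, -1.0]
finger_gap: 1.0
```

Request:
jog_arm --commands '[{"tx": 0, "ty": 0, "tz": 0, "roll": 0}, {"tx": 0, "ty": 0, "tz": 0, "roll": 0}, {"tx": 0, "ty": 0, "tz": 0, "roll": 0}, {"tx": 0, "ty": 0, "tz": 0, "roll": 0}, {"tx": 0, "ty": 0, "tz": 0, "roll": 0}, {"tx": 0, "ty": 0, "tz": 0, "roll": 0}]' --fingers 0 --force 40

```text
clock: 7.95
tool_pos: [0.578, -0.2926, 0.0044]
ee_rot: [0.124, 0.992, 0.004, -0.005]
wrist_force: [-0.5, 0.5, 7.1]
finger_gap: 0.577
```

Request:
jog_arm --commands '[{"tx": 0, "ty": 0, "tz": -0.02, "roll": 0}, {"tx": 0, "ty": 0, "tz": -0.05, "roll": 0}, {"tx": 0, "ty": 0, "tz": -0.085, "roll": 0}, {"tx": 0, "ty": 0, "tz": -0.085, "roll": 0}]'

```text
clock: 8.35
tool_pos: [0.5814, -0.2952, 0.0947]
ee_rot: [0.124, 0.992, 0.002, -0.001]
wrist_force: [0.8, -0.9, -0.6]
finger_gap: 0.58
```

```bash
python3 plan.py 0.630,-0.0485,0.09,92.6 0.630,-0.0485,0.024,92.6
```

```text
clk 8.35 p [ 0.5814 -0.2952  0.0947] j6 -0.33 F [ 0.8 -0.9 -0.6] gap 0.58
0.630,-0.0485,0.09,92.6 [0.0138, 0.251, 0.0057] -0.295
0.630,-0.0485,0.024,92.6 [0.0, 0.0, 0.066] 0.0
```

Request:
jog_arm --commands '[{"tx": 0.002, "ty": 0.03, "tz": -0.01, "roll": -0.05}, {"tx": 0.004, "ty": 0.07, "tz": -0.02, "roll": -0.12}, {"tx": 0.006, "ty": 0.11, "tz": -0.02, "roll": -0.18}, {"tx": 0.008, "ty": 0.15, "tz": -0.02, "roll": -0.24}, {"tx": 0.01, "ty": 0.19, "tz": -0.02, "roll": -0.295}, {"tx": 0.012, "ty": 0.23, "tz": -0.02, "roll": -0.295}, {"tx": 0.014, "ty": 0.251, "tz": -0.01, "roll": -0.295}, {"tx": 0.014, "ty": 0.251, "tz": 0.0, "roll": -0.295}, {"tx": 0.014, "ty": 0.251, "tz": 0.02, "roll": -0.295}, {"tx": 0.014, "ty": 0.251, "tz": 0.04, "roll": -0.295}, {"tx": 0.014, "ty": 0.251, "tz": 0.05, "roll": -0.295}, {"tx": 0.014, "ty": 0.251, "tz": 0.05, "roll": -0.295}]'

```text
clock: 9.55
tool_pos: [0.6283, -0.0488, 0.044]
ee_rot: [-0.022, 1.0, 0.003, -0.002]
wrist_force: [-0.6, -0.2, -1.0]
finger_gap: 0.569
```

```bash
python3 plan.py 0.630,-0.0485,0.022,92.6; python3 - <<'E'
from h import *
s=arm.snapshot("side");crop("side",s,(200,150,400,300),"c7",3)
E
```

```text
clk 9.55 p [ 0.6283 -0.0488  0.044 ] j6 -0.24 F [-0.6 -0.2 -1. ] gap 0.569
0.630,-0.0485,0.022,92.6 [-0.0018, 0.0001, 0.022] -0.001
```

View pics/c7.png

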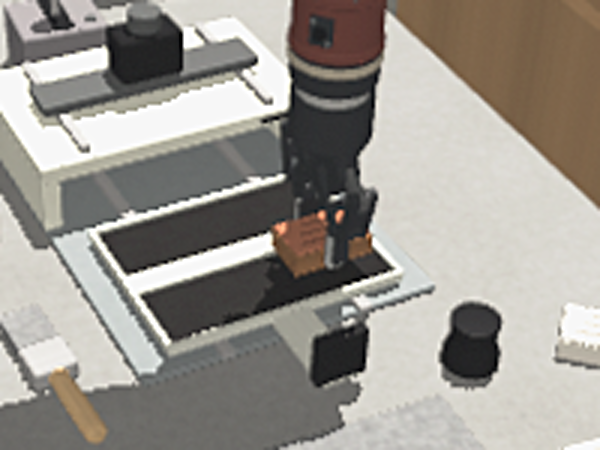

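The crop shows block c held level over the -y lane at the +x end, crop (325,245). I'll lower and release it.

Request:
jog_arm --commands '[{"tx": -0.001, "ty": 0, "tz": 0.008, "roll": 0}, {"tx": -0.002, "ty": 0, "tz": 0.015, "roll": 0}, {"tx": -0.002, "ty": 0, "tz": 0.02, "roll": 0}, {"tx": -0.002, "ty": 0, "tz": 0.022, "roll": 0}, {"tx": -0.002, "ty": 0, "tz": 0.022, "roll": 0}]'

```text
clock: 10.1
tool_pos: [0.6309, -0.0485, 0.0229]
ee_rot: [-0.022, 1.0, 0.002, -0.002]
wrist_force: [0.2, 0.6, -0.6]
finger_gap: 0.578
```

Request:
jog_arm --commands '[{"tx": 0, "ty": 0, "tz": 0, "roll": 0}, {"tx": 0, "ty": 0, "tz": 0, "roll": 0}, {"tx": 0, "ty": 0, "tz": 0, "roll": 0}, {"tx": 0, "ty": 0, "tz": 0, "roll": 0}, {"tx": 0, "ty": 0, "tz": -0.03, "roll": 0}, {"tx": 0, "ty": 0, "tz": -0.07, "roll": 0}, {"tx": 0, "ty": 0, "tz": -0.11, "roll": 0}, {"tx": 0, "ty": 0, "tz": -0.12, "roll": 0}]' --fingers 0.75

```text
clock: 10.9
tool_pos: [0.6338, -0.0496, 0.1478]
ee_rot: [-0.022, 1.0, 0.002, 0.002]
wrist_force: [1.1, -0.9, 0.3]
finger_gap: 0.751
```

```bash
cat > det.py <<'E'
from h import *
t=arm.snapshot("top");s=arm.snapshot("side")
cv2.imwrite("pics/tl.png",t[:,:,::-1]);cv2.imwrite("pics/sl.png",s[:,:,::-1])
for n,i in(("top",t),("side",s)):
    for c in copper(n,i)[0]:
        u=c[:,0].mean(0)
        z=.028 if onz(n,u,.03)[1]<-.2 else .044
        r=rect(c,n,z)
        if r[0][0]>.25 and r[1]>.05:print(n,u.round(1),np.round(r[0],4),np.round(r[1:],3))
E
python3 det.py; python3 plan.py 0.590,-0.4255,0.12,88.3 0.590,-0.4255,0.010,88.3
```

```text
top [339.  238.4] [ 0.4626 -0.2865] [ 0.089  0.043 -0.387]
top [381.5 197.8] [ 0.5923 -0.4225] [ 0.098  0.048 -0.017]
top [261.  129.3] [ 0.8078 -0.0362] [0.093 0.039 1.35 ]
side [309.7 233. ] [ 0.6348 -0.0571] [0.064 0.048 0.046]
clk 11.0 p [ 0.6327 -0.0494  0.145 ] j6 -0.24 F [-0.1 -0.7 -0.5] gap 0.75
0.590,-0.4255,0.12,88.3 [0.0595, -0.374, 0.0234] 0.075
0.590,-0.4255,0.010,88.3 [0.0, 0.0, 0.11] 0.0
```

Request:
jog_arm --commands '[{"tx": 0.005, "ty": -0.03, "tz": 0, "roll": 0.02}, {"tx": 0.011, "ty": -0.07, "tz": 0, "roll": 0.04}, {"tx": 0.018, "ty": -0.11, "tz": 0, "roll": 0.06}, {"tx": 0.024, "ty": -0.15, "tz": 0, "roll": 0.075}, {"tx": 0.03, "ty": -0.19, "tz": 0, "roll": 0.075}, {"tx": 0.037, "ty": -0.23, "tz": 0, "roll": 0.075}, {"tx": 0.043, "ty": -0.27, "tz": 0, "roll": 0.075}, {"tx": 0.05, "ty": -0.31, "tz": 0, "roll": 0.075}, {"tx": 0.056, "ty": -0.35, "tz": 0.01, "roll": 0.075}, {"tx": 0.0595, "ty": -0.374, "tz": 0.023, "roll": 0.075}, {"tx": 0.0595, "ty": -0.374, "tz": 0.04, "roll": 0.075}, {"tx": 0.0595, "ty": -0.374, "tz": 0.06, "roll": 0.075}]' --fingers 1

```text
clock: 12.2
tool_pos: [0.5888, -0.426, 0.0804]
ee_rot: [0.016, 1.0, 0.003, -0.001]
wrist_force: [-0.2, -0.2, -0.4]
finger_gap: 0.996
```

```bash
python3 plan.py 0.590,-0.4255,0.009,88.3
```

```text
clk 12.2 p [ 0.5888 -0.426   0.0804] j6 -0.7 F [-0.2 -0.2 -0.4] gap 0.996
0.590,-0.4255,0.009,88.3 [-0.0013, 0.0002, 0.0714] -0.002
```

Request:
jog_arm --commands '[{"tx": -0.001, "ty": 0, "tz": 0.02, "roll": 0}, {"tx": -0.001, "ty": 0, "tz": 0.04, "roll": 0}, {"tx": -0.001, "ty": 0, "tz": 0.06, "roll": 0}, {"tx": -0.001, "ty": 0, "tz": 0.071, "roll": 0}, {"tx": -0.001, "ty": 0, "tz": 0.071, "roll": 0}]'

```text
clock: 12.7
tool_pos: [0.588, -0.4242, 0.0063]
ee_rot: [0.016, 1.0, 0.004, -0.003]
wrist_force: [-0.0, -0.6, -0.0]
finger_gap: 0.998
```

Request:
jog_arm --commands '[{"tx": 0, "ty": 0, "tz": 0, "roll": 0}, {"tx": 0, "ty": 0, "tz": 0, "roll": 0}, {"tx": 0, "ty": 0, "tz": 0, "roll": 0}, {"tx": 0, "ty": 0, "tz": 0, "roll": 0}, {"tx": 0, "ty": 0, "tz": 0, "roll": 0}, {"tx": 0, "ty": 0, "tz": 0, "roll": 0}, {"tx": 0, "ty": 0, "tz": -0.03, "roll": 0}, {"tx": 0, "ty": 0, "tz": -0.07, "roll": 0}, {"tx": 0, "ty": 0, "tz": -0.1, "roll": 0}, {"tx": 0, "ty": 0, "tz": -0.1, "roll": 0}]' --fingers 0

```text
clock: 13.7
tool_pos: [0.5907, -0.427, 0.1115]
ee_rot: [0.016, 1.0, 0.002, 0.0]
wrist_force: [1.1, -1.0, -1.1]
finger_gap: 0.557
```

```bash
python3 plan.py 0.518,-0.0535,0.10,92.6 0.518,-0.0535,0.022,92.6
```

```text
clk 13.7 p [ 0.5907 -0.427   0.1115] j6 -0.7 F [ 1.1 -1.  -1.1] gap 0.557
0.518,-0.0535,0.10,92.6 [0.0846, 0.371, 0.0128] -0.077
0.518,-0.0535,0.022,92.6 [0.0, 0.0, 0.078] 0.0
```

Request:
jog_arm --commands '[{"tx": 0.007, "ty": 0.03, "tz": 0, "roll": -0.02}, {"tx": 0.016, "ty": 0.07, "tz": 0, "roll": -0.04}, {"tx": 0.025, "ty": 0.11, "tz": 0, "roll": -0.06}, {"tx": 0.034, "ty": 0.15, "tz": 0, "roll": -0.077}, {"tx": 0.043, "ty": 0.19, "tz": 0, "roll": -0.077}, {"tx": 0.052, "ty": 0.23, "tz": 0, "roll": -0.077}, {"tx": 0.061, "ty": 0.27, "tz": 0, "roll": -0.077}, {"tx": 0.071, "ty": 0.31, "tz": 0, "roll": -0.077}, {"tx": 0.08, "ty": 0.35, "tz": 0, "roll": -0.077}, {"tx": 0.0846, "ty": 0.371, "tz": 0.01, "roll": -0.077}, {"tx": 0.0846, "ty": 0.371, "tz": 0.03, "roll": -0.077}, {"tx": 0.0846, "ty": 0.371, "tz": 0.04, "roll": -0.077}]'

```text
clock: 14.9
tool_pos: [0.5167, -0.0524, 0.0712]
ee_rot: [-0.023, 1.0, 0.002, -0.001]
wrist_force: [-0.1, 0.1, -1.7]
finger_gap: 0.55
```

```bash
python3 plan.py 0.518,-0.0535,0.0235,92.6
```

```text
clk 14.9 p [ 0.5167 -0.0524  0.0712] j6 -0.29 F [-0.1  0.1 -1.7] gap 0.55
0.518,-0.0535,0.0235,92.6 [-0.0013, -0.0014, 0.0476] 0.001
```

Request:
jog_arm --commands '[{"tx": -0.001, "ty": -0.001, "tz": 0.015, "roll": 0}, {"tx": -0.001, "ty": -0.001, "tz": 0.03, "roll": 0}, {"tx": -0.001, "ty": -0.001, "tz": 0.04, "roll": 0}, {"tx": -0.001, "ty": -0.001, "tz": 0.0465, "roll": 0}, {"tx": -0.001, "ty": -0.001, "tz": 0.0475, "roll": 0}, {"tx": -0.001, "ty": -0.001, "tz": 0.0475, "roll": 0}]'

```text
clock: 15.5
tool_pos: [0.5178, -0.0534, 0.0237]
ee_rot: [-0.023, 1.0, 0.002, -0.001]
wrist_force: [0.3, -0.3, -1.7]
finger_gap: 0.547
```

Request:
jog_arm --commands '[{"tx": 0, "ty": 0, "tz": 0, "roll": 0}, {"tx": 0, "ty": 0, "tz": 0, "roll": 0}, {"tx": 0, "ty": 0, "tz": 0, "roll": 0}, {"tx": 0, "ty": 0, "tz": 0, "roll": 0}, {"tx": 0, "ty": 0, "tz": -0.03, "roll": 0}, {"tx": 0, "ty": 0, "tz": -0.07, "roll": 0}, {"tx": 0, "ty": 0, "tz": -0.11, "roll": 0}, {"tx": 0, "ty": 0, "tz": -0.12, "roll": 0}]' --fingers 0.75

```text
clock: 16.3
tool_pos: [0.5202, -0.0544, 0.1478]
ee_rot: [-0.023, 1.0, 0.001, 0.002]
wrist_force: [0.1, 0.7, 0.0]
finger_gap: 0.75
```

```bash
python3 det.py; python3 plan.py 0.460,-0.289,0.08,67.4 0.460,-0.289,0.009,67.4
```

```text
top [339.1 238.3] [ 0.4627 -0.2867] [ 0.089  0.043 -0.394]
top [262.7 188.1] [ 0.617  -0.0439] [0.09  0.029 1.281]
side [285.8 316.2] [ 0.4553 -0.2926] [ 0.088  0.039 -0.401]
side [275.6 243.7] [ 0.5299 -0.0615] [0.072 0.047 0.047]
side [307.  233.6] [ 0.6278 -0.0573] [0.078 0.048 0.047]
clk 16.4 p [ 0.5192 -0.0542  0.1452] j6 -0.29 F [ 0.3  0.3 -0.9] gap 0.752
0.460,-0.289,0.08,67.4 [0.0701, -0.2321, 0.0643] 0.441
0.460,-0.289,0.009,67.4 [0.0, 0.0, 0.071] 0.0
```

Request:
jog_arm --commands '[{"tx": 0.012, "ty": -0.04, "tz": 0, "roll": 0.1}, {"tx": 0.024, "ty": -0.08, "tz": 0, "roll": 0.22}, {"tx": 0.036, "ty": -0.12, "tz": 0, "roll": 0.34}, {"tx": 0.048, "ty": -0.16, "tz": 0, "roll": 0.441}, {"tx": 0.06, "ty": -0.2, "tz": 0.01, "roll": 0.441}, {"tx": 0.07, "ty": -0.232, "tz": 0.03, "roll": 0.441}, {"tx": 0.07, "ty": -0.232, "tz": 0.06, "roll": 0.441}, {"tx": 0.07, "ty": -0.232, "tz": 0.085, "roll": 0.441}, {"tx": 0.07, "ty": -0.232, "tz": 0.11, "roll": 0.441}, {"tx": 0.07, "ty": -0.232, "tz": 0.13, "roll": 0.441}, {"tx": 0.07, "ty": -0.232, "tz": 0.135, "roll": 0.441}, {"tx": 0.07, "ty": -0.232, "tz": 0.135, "roll": 0.441}]' --fingers 1

```text
clock: 17.6
tool_pos: [0.4591, -0.2877, 0.0078]
ee_rot: [0.196, 0.981, 0.003, -0.001]
wrist_force: [0.0, 0.4, 0.0]
finger_gap: 0.998
```

Request:
jog_arm --commands '[{"tx": 0, "ty": 0, "tz": 0, "roll": 0}, {"tx": 0, "ty": 0, "tz": 0, "roll": 0}, {"tx": 0, "ty": 0, "tz": 0, "roll": 0}, {"tx": 0, "ty": 0, "tz": 0, "roll": 0}, {"tx": 0, "ty": 0, "tz": 0, "roll": 0}, {"tx": 0, "ty": 0, "tz": 0, "roll": 0}, {"tx": 0, "ty": 0, "tz": -0.03, "roll": 0}, {"tx": 0, "ty": 0, "tz": -0.07, "roll": 0}, {"tx": 0, "ty": 0, "tz": -0.1, "roll": 0}, {"tx": 0, "ty": 0, "tz": -0.1, "roll": 0}]' --fingers 0

```text
clock: 18.6
tool_pos: [0.4615, -0.2901, 0.1122]
ee_rot: [0.196, 0.981, 0.001, 0.003]
wrist_force: [1.1, -0.1, -2.3]
finger_gap: 0.478
```

```bash
python3 plan.py 0.570,0.043,0.10,92.6 0.570,0.043,0.022,92.6
```

```text
clk 18.6 p [ 0.4615 -0.2901  0.1122] j6 -0.3 F [ 1.1 -0.1 -2.3] gap 0.478
0.570,0.043,0.10,92.6 [0.0279, 0.3492, 0.013] -0.44
0.570,0.043,0.022,92.6 [0.0, 0.0, 0.078] 0.0
```

Request:
jog_arm --commands '[{"tx": 0.003, "ty": 0.04, "tz": 0, "roll": -0.1}, {"tx": 0.006, "ty": 0.08, "tz": 0, "roll": -0.2}, {"tx": 0.01, "ty": 0.12, "tz": 0, "roll": -0.3}, {"tx": 0.013, "ty": 0.16, "tz": 0, "roll": -0.4}, {"tx": 0.016, "ty": 0.2, "tz": 0, "roll": -0.44}, {"tx": 0.019, "ty": 0.24, "tz": 0, "roll": -0.44}, {"tx": 0.022, "ty": 0.28, "tz": 0, "roll": -0.44}, {"tx": 0.026, "ty": 0.32, "tz": 0, "roll": -0.44}, {"tx": 0.028, "ty": 0.345, "tz": 0, "roll": -0.44}, {"tx": 0.028, "ty": 0.349, "tz": 0.02, "roll": -0.44}, {"tx": 0.028, "ty": 0.349, "tz": 0.035, "roll": -0.44}, {"tx": 0.028, "ty": 0.349, "tz": 0.04, "roll": -0.44}]'

```text
clock: 19.8
tool_pos: [0.5685, 0.0433, 0.0709]
ee_rot: [-0.023, 1.0, 0.0, 0.001]
wrist_force: [-0.4, -1.7, -1.3]
finger_gap: 0.479
```

```bash
python3 plan.py 0.570,0.043,0.0245,92.6
```

```text
clk 19.8 p [0.5685 0.0433 0.0709] j6 -0.1 F [-0.4 -1.7 -1.3] gap 0.479
0.570,0.043,0.0245,92.6 [-0.0014, -0.0004, 0.0464] 0.001
```

Request:
jog_arm --commands '[{"tx": -0.001, "ty": 0, "tz": 0.015, "roll": 0}, {"tx": -0.001, "ty": 0, "tz": 0.03, "roll": 0}, {"tx": -0.001, "ty": 0, "tz": 0.04, "roll": 0}, {"tx": -0.001, "ty": 0, "tz": 0.0455, "roll": 0}, {"tx": -0.001, "ty": 0, "tz": 0.0465, "roll": 0}, {"tx": -0.001, "ty": 0, "tz": 0.0465, "roll": 0}]'

```text
clock: 20.4
tool_pos: [0.5697, 0.0432, 0.0248]
ee_rot: [-0.023, 1.0, 0.0, 0.001]
wrist_force: [-0.5, 0.3, -1.2]
finger_gap: 0.481
```

Request:
jog_arm --commands '[{"tx": 0, "ty": 0, "tz": 0, "roll": 0}, {"tx": 0, "ty": 0, "tz": 0, "roll": 0}, {"tx": 0, "ty": 0, "tz": 0, "roll": 0}, {"tx": 0, "ty": 0, "tz": 0, "roll": 0}, {"tx": 0, "ty": 0, "tz": -0.03, "roll": 0}, {"tx": 0, "ty": 0, "tz": -0.07, "roll": 0}, {"tx": 0, "ty": 0, "tz": -0.11, "roll": 0}, {"tx": 0.04, "ty": 0, "tz": -0.13, "roll": 0}, {"tx": 0.09, "ty": 0, "tz": -0.15, "roll": 0}, {"tx": 0.14, "ty": 0, "tz": -0.16, "roll": 0}, {"tx": 0.19, "ty": 0, "tz": -0.16, "roll": 0}, {"tx": 0.24, "ty": 0, "tz": -0.16, "roll": 0}]' --fingers 0.7

```text
clock: 21.6
tool_pos: [0.3326, 0.0323, 0.1844]
ee_rot: [-0.023, 1.0, 0.0, 0.002]
wrist_force: [0.3, -0.0, 0.5]
finger_gap: 0.701
```

```bash
python3 det.py; python3 plan.py 0.576,-0.182,0.13,92.6; python3 - <<'E'
import cv2,numpy as np
t=cv2.imread("pics/tl.png");s=cv2.imread("pics/sl.png")
a=cv2.resize(t[150:265,205:300],None,fx=4,fy=4,interpolation=2)
b=cv2.resize(s[180:320,200:350],None,fx=2.8,fy=2.8,interpolation=2)
o=np.zeros((460,800,3),np.uint8);o[:460,:380]=a;o[:392,380:]=b
cv2.imwrite("pics/c8.png",o)
E
```

```text
top [210.7 286.6] [0.3088 0.1114] [0.092 0.021 1.41 ]
top [265.3 217.7] [ 0.5239 -0.0542] [0.097 0.047 0.015]
top [235.  201.9] [0.5717 0.0438] [0.089 0.041 0.02 ]
top [264.3 182.3] [ 0.635  -0.0492] [0.08  0.05  0.071]
side [271.2 244.8] [ 0.5164 -0.0617] [0.099 0.046 0.042]
side [307.2 233.4] [ 0.6277 -0.0558] [0.079 0.045 0.042]
side [273.9 220.1] [0.5659 0.0359] [0.088 0.039 0.034]
clk 21.7 p [0.3274 0.0329 0.1835] j6 -0.17 F [0.  0.5 0.8] gap 0.701
0.576,-0.182,0.13,92.6 [-0.2386, -0.2261, 0.0529] 0.001
```

View pics/c8.png

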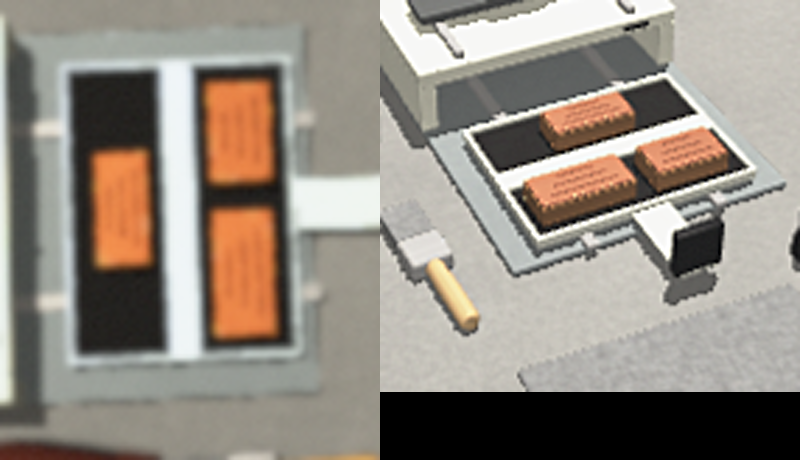

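Crop shows all three blocks flat in the lanes, copper up: b at (121,208), c at (240,130), a at (244,272). Next I pinch the handle.

Request:
jog_arm --commands '[{"tx": -0.03, "ty": -0.028, "tz": 0, "roll": 0}, {"tx": -0.06, "ty": -0.057, "tz": 0, "roll": 0}, {"tx": -0.09, "ty": -0.085, "tz": 0.01, "roll": 0}, {"tx": -0.12, "ty": -0.113, "tz": 0.02, "roll": 0}, {"tx": -0.15, "ty": -0.142, "tz": 0.03, "roll": 0}, {"tx": -0.18, "ty": -0.17, "tz": 0.04, "roll": 0}, {"tx": -0.21, "ty": -0.199, "tz": 0.05, "roll": 0}, {"tx": -0.2386, "ty": -0.226, "tz": 0.053, "roll": 0}, {"tx": -0.2386, "ty": -0.226, "tz": 0.075, "roll": 0}, {"tx": -0.2386, "ty": -0.226, "tz": 0.105, "roll": 0}, {"tx": -0.2386, "ty": -0.226, "tz": 0.13, "roll": 0}, {"tx": -0.2386, "ty": -0.226, "tz": 0.145, "roll": 0}]' --force 60

```text
clock: 22.9
tool_pos: [0.5749, -0.1814, 0.0355]
ee_rot: [-0.023, 1.0, 0.001, -0.002]
wrist_force: [-0.1, -0.1, 0.0]
finger_gap: 0.7
```

Request:
jog_arm --commands '[{"tx": 0, "ty": 0, "tz": 0, "roll": 0}, {"tx": 0, "ty": 0, "tz": 0, "roll": 0}, {"tx": 0, "ty": 0, "tz": 0, "roll": 0}, {"tx": 0, "ty": 0, "tz": 0, "roll": 0}, {"tx": 0, "ty": 0, "tz": 0, "roll": 0}, {"tx": 0, "ty": 0, "tz": 0, "roll": 0}, {"tx": 0, "ty": 0, "tz": 0, "roll": 0}]' --fingers 0

```text
clock: 23.6
tool_pos: [0.5756, -0.1797, 0.0367]
ee_rot: [-0.024, 1.0, 0.002, -0.001]
wrist_force: [0.9, 8.1, 2.0]
finger_gap: 0.149
```

Request:
jog_arm --commands '[{"tx": 0, "ty": 0.004, "tz": 0, "roll": 0}, {"tx": 0, "ty": 0.01, "tz": 0, "roll": 0}, {"tx": 0, "ty": 0.018, "tz": 0, "roll": 0}, {"tx": 0, "ty": 0.028, "tz": 0, "roll": 0}, {"tx": 0, "ty": 0.038, "tz": 0, "roll": 0}, {"tx": 0, "ty": 0.048, "tz": 0, "roll": 0}, {"tx": 0, "ty": 0.058, "tz": 0, "roll": 0}, {"tx": 0, "ty": 0.068, "tz": 0, "roll": 0}, {"tx": 0, "ty": 0.078, "tz": 0, "roll": 0}, {"tx": 0, "ty": 0.087, "tz": 0, "roll": 0}, {"tx": 0, "ty": 0.094, "tz": 0, "roll": 0}, {"tx": 0, "ty": 0.1, "tz": 0, "roll": 0}]'

```text
clock: 24.8
tool_pos: [0.5703, -0.079, 0.0369]
ee_rot: [-0.024, 1.0, 0.002, -0.002]
wrist_force: [-1.4, -3.4, -15.9]
finger_gap: 0.153
```

Request:
jog_arm --commands '[{"tx": 0, "ty": 0.006, "tz": 0, "roll": 0}, {"tx": 0, "ty": 0.014, "tz": 0, "roll": 0}, {"tx": 0, "ty": 0.024, "tz": 0, "roll": 0}, {"tx": 0, "ty": 0.034, "tz": 0, "roll": 0}, {"tx": 0, "ty": 0.044, "tz": 0, "roll": 0}, {"tx": 0, "ty": 0.054, "tz": 0, "roll": 0}, {"tx": 0, "ty": 0.064, "tz": 0, "roll": 0}, {"tx": 0, "ty": 0.074, "tz": 0, "roll": 0}, {"tx": 0, "ty": 0.084, "tz": 0, "roll": 0}, {"tx": 0, "ty": 0.092, "tz": 0, "roll": 0}, {"tx": 0, "ty": 0.098, "tz": 0, "roll": 0}, {"tx": 0, "ty": 0.1, "tz": 0, "roll": 0}]'

```text
clock: 26.0
tool_pos: [0.5649, 0.0218, 0.0369]
ee_rot: [-0.024, 1.0, 0.003, -0.002]
wrist_force: [-1.8, -3.1, -25.2]
finger_gap: 0.151
```

Request:
jog_arm --commands '[{"tx": 0, "ty": 0.003, "tz": 0, "roll": 0}, {"tx": 0, "ty": 0.006, "tz": 0, "roll": 0}, {"tx": 0, "ty": 0.008, "tz": 0, "roll": 0}, {"tx": 0, "ty": 0.008, "tz": 0, "roll": 0}]'

```text
clock: 26.4
tool_pos: [0.5644, 0.0301, 0.0369]
ee_rot: [-0.024, 1.0, 0.003, -0.002]
wrist_force: [-0.9, -0.6, -23.2]
finger_gap: 0.147
```

Request:
jog_arm --commands '[{"tx": 0, "ty": 0.003, "tz": 0, "roll": 0}, {"tx": 0, "ty": 0.005, "tz": 0, "roll": 0}, {"tx": 0, "ty": 0.005, "tz": 0, "roll": 0}]'

```text
clock: 26.7
tool_pos: [0.5645, 0.0302, 0.037]
ee_rot: [-0.023, 1.0, -0.002, -0.002]
wrist_force: [-0.6, -27.3, -23.9]
finger_gap: 0.155
```

Request:
jog_arm --commands '[{"tx": 0, "ty": 0, "tz": 0, "roll": 0}, {"tx": 0, "ty": 0, "tz": 0, "roll": 0}, {"tx": 0, "ty": 0, "tz": 0, "roll": 0}, {"tx": 0, "ty": 0, "tz": 0, "roll": 0}, {"tx": 0, "ty": 0, "tz": 0, "roll": 0}, {"tx": 0, "ty": 0, "tz": -0.03, "roll": 0}, {"tx": 0, "ty": 0, "tz": -0.07, "roll": 0}, {"tx": 0, "ty": 0, "tz": -0.11, "roll": 0}, {"tx": 0, "ty": 0, "tz": -0.16, "roll": 0}, {"tx": 0, "ty": 0, "tz": -0.21, "roll": 0}, {"tx": 0, "ty": 0, "tz": -0.24, "roll": 0}, {"tx": 0, "ty": 0, "tz": -0.24, "roll": 0}]' --fingers 0.6

```text
clock: 27.9
tool_pos: [0.5678, 0.0313, 0.2819]
ee_rot: [-0.023, 1.0, -0.002, 0.002]
wrist_force: [0.3, -0.0, 0.2]
finger_gap: 0.599
```

```bash
python3 - <<'E'
from h import *
t=arm.snapshot("top");s=arm.snapshot("side")
a=cv2.resize(t[180:250,85:145,::-1],None,fx=6,fy=6,interpolation=2)
b=cv2.resize(s[110:250,190:330,::-1],None,fx=3.1,fy=3.1,interpolation=2)
o=np.zeros((434,794,3),np.uint8);o[:420,:360]=a;o[:434,360:]=b
cv2.imwrite("pics/c9.png",o)
E
python3 plan.py
```

```text
clk 28.0 p [0.5659 0.0314 0.2774] j6 -0.12 F [-0.7 -0.4 -0.6] gap 0.599
```

View pics/c9.png

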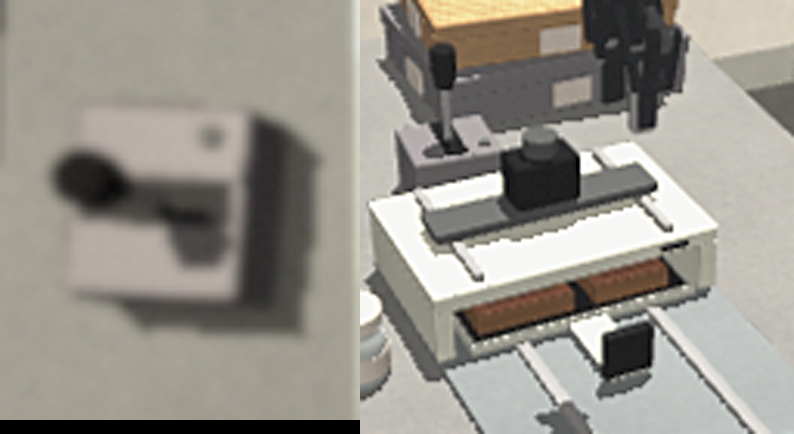

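The sled is home against its stop: 27 N, 210 mm travelled. The crop shows a and c flat under the bridge. The jog stick stands upright with its grip at crop (88,178) top and (443,65) side.

```bash
python3 - <<'E'
from h import *
T=lambda x,y:(85+x/6,180+y/6); S=lambda x,y:(190+(x-360)/3.1,110+y/3.1)
P=np.array([onz("top",T(*q),.07)[:2] for q in[(80,107),(247,112),(238,298),(70,290)]]);print(P.round(4),P.mean(0).round(4))
d=P[0]-P[1]+P[3]-P[2];print("yaw from y",-np.arctan2(d[0],d[1])); d=P[0]-P[3]+P[1]-P[2];print("from x",np.arctan2(d[1],d[0]))
print("grip top",tri(T(88,178),S(443,47)),onz("top",T(88,178),.184).round(4))
E
python3 plan.py 0.525,0.372,0.277,87.2
```

```text
[[0.576  0.4613]
 [0.5744 0.3756]
 [0.4788 0.3752]
 [0.4819 0.4608]] [0.5278 0.4182]
yaw from y -0.027089146190654997
from x 0.004447197632881133
grip top (array([0.52648537, 0.41548503, 0.17751256]), np.float64(0.0019999055705603027)) [0.5267 0.4128 0.184 ]
clk 28.0 p [0.5659 0.0314 0.2774] j6 -0.12 F [-0.7 -0.4 -0.6] gap 0.599
0.525,0.372,0.277,87.2 [0.0253, 0.3421, -0.0008] 0.094
```

Request:
jog_arm --commands '[{"tx": 0.003, "ty": 0.03, "tz": 0, "roll": 0.02}, {"tx": 0.006, "ty": 0.07, "tz": 0, "roll": 0.04}, {"tx": 0.009, "ty": 0.11, "tz": 0, "roll": 0.06}, {"tx": 0.012, "ty": 0.15, "tz": 0, "roll": 0.065}, {"tx": 0.015, "ty": 0.19, "tz": 0, "roll": 0.065}, {"tx": 0.018, "ty": 0.23, "tz": 0, "roll": 0.065}, {"tx": 0.02, "ty": 0.27, "tz": 0, "roll": 0.065}, {"tx": 0.022, "ty": 0.31, "tz": 0, "roll": 0.065}, {"tx": 0.023, "ty": 0.339, "tz": 0, "roll": 0.065}, {"tx": 0.023, "ty": 0.339, "tz": 0, "roll": 0.065}, {"tx": 0.023, "ty": 0.339, "tz": 0, "roll": 0.065}]' --fingers 0

```text
clock: 29.1
tool_pos: [0.5266, 0.3691, 0.2744]
ee_rot: [0.009, 1.0, -0.003, -0.003]
wrist_force: [-0.1, -0.7, -0.1]
finger_gap: 0.003
```

```bash
python3 plan.py 0.527,0.370,0.142,89
```

```text
clk 29.1 p [0.5266 0.3691 0.2744] j6 0.52 F [-0.1 -0.7 -0.1] gap 0.003
0.527,0.370,0.142,89 [-0.0011, 0.0016, 0.1323] -0.001
```

Request:
jog_arm --commands '[{"tx": 0, "ty": 0.001, "tz": 0.04, "roll": 0}, {"tx": 0, "ty": 0.001, "tz": 0.08, "roll": 0}, {"tx": 0, "ty": 0.001, "tz": 0.11, "roll": 0}, {"tx": 0, "ty": 0.001, "tz": 0.132, "roll": 0}, {"tx": 0, "ty": 0.001, "tz": 0.132, "roll": 0}, {"tx": 0, "ty": 0.001, "tz": 0.132, "roll": 0}]'

```text
clock: 29.7
tool_pos: [0.526, 0.3684, 0.1426]
ee_rot: [0.01, 1.0, -0.003, -0.003]
wrist_force: [-0.4, 1.0, 0.5]
finger_gap: 0.002
```

Request:
jog_arm --commands '[{"tx": 0, "ty": 0.007, "tz": 0, "roll": 0}, {"tx": 0, "ty": 0.014, "tz": 0, "roll": 0}, {"tx": 0, "ty": 0.021, "tz": 0, "roll": 0}, {"tx": 0, "ty": 0.028, "tz": 0, "roll": 0}, {"tx": 0, "ty": 0.035, "tz": 0, "roll": 0}, {"tx": 0, "ty": 0.04, "tz": 0, "roll": 0}, {"tx": 0, "ty": 0.04, "tz": 0, "roll": 0}]'

```text
clock: 30.4
tool_pos: [0.5268, 0.4091, 0.1423]
ee_rot: [0.009, 1.0, -0.003, -0.003]
wrist_force: [0.6, -2.5, 0.8]
finger_gap: -0.002
```

Request:
jog_arm --commands '[{"tx": 0, "ty": 0.006, "tz": 0, "roll": 0}, {"tx": 0, "ty": 0.012, "tz": 0, "roll": 0}, {"tx": 0, "ty": 0.018, "tz": 0, "roll": 0}, {"tx": 0, "ty": 0.022, "tz": 0, "roll": 0}, {"tx": 0, "ty": 0.022, "tz": 0, "roll": 0}, {"tx": 0, "ty": 0.022, "tz": 0, "roll": 0}]'

```text
clock: 31.0
tool_pos: [0.5268, 0.4303, 0.1412]
ee_rot: [0.009, 1.0, -0.004, -0.004]
wrist_force: [1.3, -5.9, -2.3]
finger_gap: 0.005
```

Request:
jog_arm --commands '[{"tx": 0, "ty": 0.003, "tz": 0, "roll": 0}, {"tx": 0, "ty": 0.006, "tz": 0, "roll": 0}, {"tx": 0, "ty": 0.006, "tz": 0, "roll": 0}]'

```text
clock: 31.3
tool_pos: [0.5267, 0.4354, 0.1402]
ee_rot: [0.01, 1.0, -0.005, -0.004]
wrist_force: [2.2, -6.9, -1.4]
finger_gap: -0.004
```

Request:
jog_arm --commands '[{"tx": 0, "ty": 0.003, "tz": 0, "roll": 0}, {"tx": 0, "ty": 0.005, "tz": 0, "roll": 0}, {"tx": 0, "ty": 0.005, "tz": 0, "roll": 0}, {"tx": 0, "ty": 0.005, "tz": 0, "roll": 0}]'

```text
clock: 31.7
tool_pos: [0.5268, 0.438, 0.1394]
ee_rot: [0.01, 1.0, -0.008, -0.005]
wrist_force: [0.3, -12.7, 0.5]
finger_gap: -0.003
```

```bash
python3 - <<'E'
from h import *
t=arm.snapshot("top");s=arm.snapshot("side")
a=cv2.resize(t[150:255,85:215,::-1],None,fx=2.8,fy=2.8,interpolation=2)
b=cv2.resize(s[110:250,190:330,::-1],None,fx=3.1,fy=3.1,interpolation=2)
o=np.zeros((434,800,3),np.uint8);o[:a.shape[0],:a.shape[1]]=a;o[:434,366:]=b[:,:434]
cv2.imwrite("pics/c10.png",o)
E
```

```text
(no output)
```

View pics/c10.png

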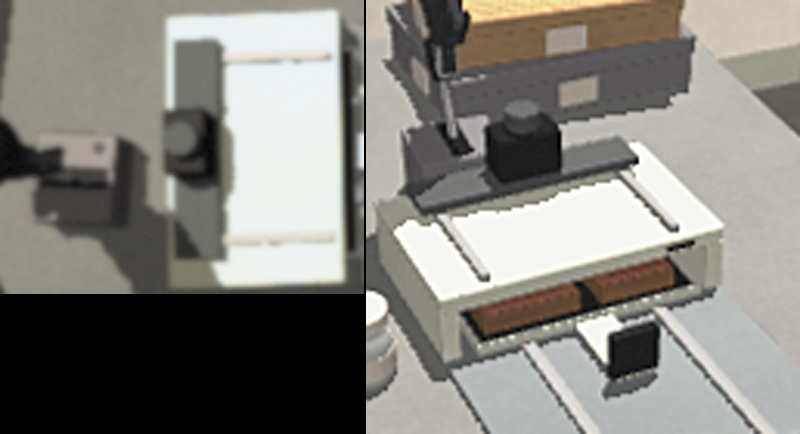

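The picture shows the stick leaning left and the head at the far +y end of the bridge, crop (185,140), so the stick is at its stop. I'll hold it over 2 s.

Request:
jog_arm --commands '[{"tx": 0, "ty": 0.002, "tz": 0, "roll": 0}, {"tx": 0, "ty": 0.002, "tz": 0, "roll": 0}, {"tx": 0, "ty": 0.002, "tz": 0, "roll": 0}, {"tx": 0, "ty": 0.002, "tz": 0, "roll": 0}, {"tx": 0, "ty": 0.002, "tz": 0, "roll": 0}, {"tx": 0, "ty": 0.002, "tz": 0, "roll": 0}, {"tx": 0, "ty": 0.002, "tz": 0, "roll": 0}, {"tx": 0, "ty": 0.002, "tz": 0, "roll": 0}, {"tx": 0, "ty": 0.002, "tz": 0, "roll": 0}, {"tx": 0, "ty": 0.002, "tz": 0, "roll": 0}, {"tx": 0, "ty": 0.002, "tz": 0, "roll": 0}, {"tx": 0, "ty": 0.002, "tz": 0, "roll": 0}]'

```text
clock: 33.0
tool_pos: [0.5269, 0.4379, 0.1393]
ee_rot: [0.011, 1.0, -0.01, -0.005]
wrist_force: [-0.2, -12.1, 5.2]
finger_gap: -0.002
```

Request:
jog_arm --commands '[{"tx": 0, "ty": 0.001, "tz": 0, "roll": 0}, {"tx": 0, "ty": 0.001, "tz": 0, "roll": 0}, {"tx": 0, "ty": 0.001, "tz": 0, "roll": 0}, {"tx": 0, "ty": 0.001, "tz": 0, "roll": 0}, {"tx": 0, "ty": 0.001, "tz": 0, "roll": 0}, {"tx": 0, "ty": 0.001, "tz": 0, "roll": 0}, {"tx": 0, "ty": 0.001, "tz": 0, "roll": 0}, {"tx": 0, "ty": 0.001, "tz": 0, "roll": 0}, {"tx": 0, "ty": 0.001, "tz": 0, "roll": 0}, {"tx": 0, "ty": 0.001, "tz": 0, "roll": 0}, {"tx": 0, "ty": 0.001, "tz": 0, "roll": 0}, {"tx": 0, "ty": 0.001, "tz": 0, "roll": 0}]'

```text
clock: 34.2
tool_pos: [0.5268, 0.4377, 0.1394]
ee_rot: [0.011, 1.0, -0.011, -0.005]
wrist_force: [-0.9, -8.3, 4.9]
finger_gap: 0.001
```

Request:
jog_arm --commands '[{"tx": 0, "ty": -0.01, "tz": 0, "roll": 0}, {"tx": 0, "ty": -0.02, "tz": 0, "roll": 0}, {"tx": 0, "ty": -0.03, "tz": 0, "roll": 0}, {"tx": 0, "ty": -0.04, "tz": 0, "roll": 0}, {"tx": 0, "ty": -0.05, "tz": 0, "roll": 0}, {"tx": 0, "ty": -0.06, "tz": 0, "roll": 0}, {"tx": 0, "ty": -0.07, "tz": 0, "roll": 0}, {"tx": 0, "ty": -0.07, "tz": 0, "roll": 0}, {"tx": 0, "ty": -0.07, "tz": -0.04, "roll": 0}, {"tx": 0, "ty": -0.07, "tz": -0.08, "roll": 0}, {"tx": 0, "ty": -0.07, "tz": -0.1, "roll": 0}, {"tx": 0, "ty": -0.07, "tz": -0.1, "roll": 0}]'

```text
clock: 35.4
tool_pos: [0.5278, 0.3711, 0.2444]
ee_rot: [0.011, 1.0, -0.009, -0.002]
wrist_force: [-0.5, -0.4, 0.7]
finger_gap: 0.005
```

```bash
python3 plan.py 0.527,0.462,0.245,89 0.527,0.462,0.142,89
```

```text
clk 35.4 p [0.5278 0.3711 0.2444] j6 0.53 F [-0.5 -0.4  0.7] gap 0.005
0.527,0.462,0.245,89 [0.0029, 0.0908, -0.0022] -0.005
0.527,0.462,0.142,89 [0.0, 0.0, 0.103] 0.0
```

Request:
jog_arm --commands '[{"tx": 0.001, "ty": 0.03, "tz": 0, "roll": 0}, {"tx": 0.002, "ty": 0.07, "tz": 0, "roll": 0}, {"tx": 0.003, "ty": 0.093, "tz": 0, "roll": 0}, {"tx": 0.003, "ty": 0.093, "tz": 0, "roll": 0}, {"tx": 0.003, "ty": 0.093, "tz": 0.03, "roll": 0}, {"tx": 0.003, "ty": 0.093, "tz": 0.06, "roll": 0}, {"tx": 0.003, "ty": 0.093, "tz": 0.09, "roll": 0}, {"tx": 0.003, "ty": 0.093, "tz": 0.102, "roll": 0}, {"tx": 0.003, "ty": 0.093, "tz": 0.102, "roll": 0}, {"tx": 0.003, "ty": 0.093, "tz": 0.102, "roll": 0}]'

```text
clock: 36.4
tool_pos: [0.5269, 0.4622, 0.1418]
ee_rot: [0.012, 1.0, -0.009, -0.002]
wrist_force: [0.5, 1.0, 0.3]
finger_gap: 0.001
```

Request:
jog_arm --commands '[{"tx": 0, "ty": -0.007, "tz": 0, "roll": 0}, {"tx": 0, "ty": -0.014, "tz": 0, "roll": 0}, {"tx": 0, "ty": -0.021, "tz": 0, "roll": 0}, {"tx": 0, "ty": -0.028, "tz": 0, "roll": 0}, {"tx": 0, "ty": -0.035, "tz": 0, "roll": 0}, {"tx": 0, "ty": -0.042, "tz": 0, "roll": 0}, {"tx": 0, "ty": -0.049, "tz": 0, "roll": 0}, {"tx": 0, "ty": -0.055, "tz": 0, "roll": 0}, {"tx": 0, "ty": -0.06, "tz": 0, "roll": 0}, {"tx": 0, "ty": -0.06, "tz": 0, "roll": 0}]'

```text
clock: 37.4
tool_pos: [0.5253, 0.405, 0.1429]
ee_rot: [0.011, 1.0, -0.006, -0.002]
wrist_force: [0.6, 18.6, -4.4]
finger_gap: 0.003
```

```bash
python3 - <<'E'
from h import *
t=arm.snapshot("top");s=arm.snapshot("side")
a=cv2.resize(t[150:255,85:215,::-1],None,fx=2.8,fy=2.8,interpolation=2)
b=cv2.resize(s[110:250,190:330,::-1],None,fx=3.1,fy=3.1,interpolation=2)
o=np.zeros((434,800,3),np.uint8);o[:a.shape[0],:a.shape[1]]=a;o[:434,366:]=b[:,:434]
cv2.imwrite("pics/c11.png",o)
E
```

```text
(no output)
```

View pics/c11.png

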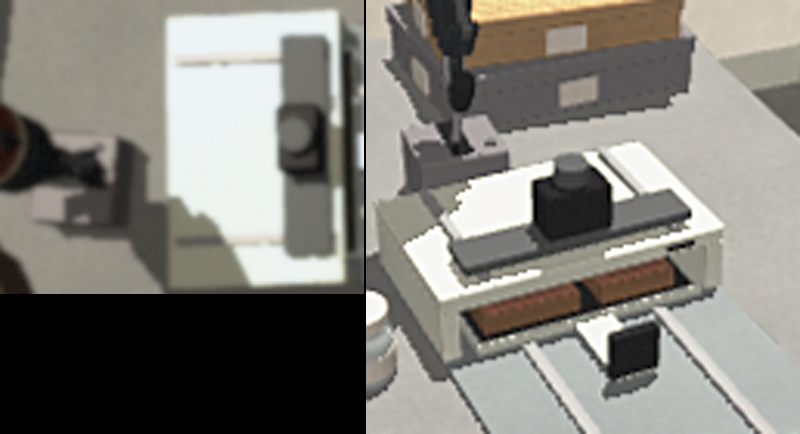

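Request:
jog_arm --commands '[{"tx": 0, "ty": -0.002, "tz": 0, "roll": 0}, {"tx": 0, "ty": -0.002, "tz": 0, "roll": 0}, {"tx": 0, "ty": -0.002, "tz": 0, "roll": 0}, {"tx": 0, "ty": -0.002, "tz": 0, "roll": 0}, {"tx": 0, "ty": -0.002, "tz": 0, "roll": 0}, {"tx": 0, "ty": -0.002, "tz": 0, "roll": 0}, {"tx": 0, "ty": -0.002, "tz": 0, "roll": 0}, {"tx": 0, "ty": -0.002, "tz": 0, "roll": 0}, {"tx": 0, "ty": -0.002, "tz": 0, "roll": 0}, {"tx": 0, "ty": -0.002, "tz": 0, "roll": 0}, {"tx": 0, "ty": -0.002, "tz": 0, "roll": 0}, {"tx": 0, "ty": -0.002, "tz": 0, "roll": 0}]'

```text
clock: 38.7
tool_pos: [0.5253, 0.4052, 0.1429]
ee_rot: [0.01, 1.0, -0.004, -0.002]
wrist_force: [1.3, 13.9, -3.7]
finger_gap: 0.001
```

Request:
jog_arm --commands '[{"tx": 0, "ty": -0.001, "tz": 0, "roll": 0}, {"tx": 0, "ty": -0.001, "tz": 0, "roll": 0}, {"tx": 0, "ty": -0.001, "tz": 0, "roll": 0}, {"tx": 0, "ty": -0.001, "tz": 0, "roll": 0}, {"tx": 0, "ty": -0.001, "tz": 0, "roll": 0}, {"tx": 0, "ty": -0.001, "tz": 0, "roll": 0}, {"tx": 0, "ty": -0.001, "tz": 0, "roll": 0}, {"tx": 0, "ty": -0.001, "tz": 0, "roll": 0}, {"tx": 0, "ty": -0.001, "tz": 0, "roll": 0}, {"tx": 0, "ty": -0.001, "tz": 0, "roll": 0}, {"tx": 0, "ty": -0.001, "tz": 0, "roll": 0}, {"tx": 0, "ty": -0.001, "tz": 0, "roll": 0}]'

```text
clock: 39.9
tool_pos: [0.5253, 0.4054, 0.1429]
ee_rot: [0.01, 1.0, -0.002, -0.002]
wrist_force: [0.7, 9.2, -1.8]
finger_gap: 0.001
```

The stick is right at its stop with the head at the -y end, crop (298,140), and I held it over 2 s. Now I let it go and retreat upward.

Request:
jog_arm --commands '[{"tx": 0, "ty": 0.01, "tz": 0, "roll": 0}, {"tx": 0, "ty": 0.02, "tz": 0, "roll": 0}, {"tx": 0, "ty": 0.03, "tz": 0, "roll": 0}, {"tx": 0, "ty": 0.04, "tz": 0, "roll": 0}, {"tx": 0, "ty": 0.05, "tz": 0, "roll": 0}, {"tx": 0, "ty": 0.06, "tz": 0, "roll": 0}, {"tx": 0, "ty": 0.062, "tz": 0, "roll": 0}, {"tx": 0, "ty": 0.062, "tz": -0.04, "roll": 0}, {"tx": 0, "ty": 0.062, "tz": -0.08, "roll": 0}, {"tx": 0, "ty": 0.062, "tz": -0.12, "roll": 0}, {"tx": 0, "ty": 0.062, "tz": -0.13, "roll": 0}, {"tx": 0, "ty": 0.062, "tz": -0.13, "roll": 0}]'

```text
clock: 41.1
tool_pos: [0.5278, 0.4685, 0.2746]
ee_rot: [0.01, 1.0, -0.001, -0.0]
wrist_force: [0.5, 0.2, -0.6]
finger_gap: -0.0
```

```bash
python3 plan.py 0.565,0.031,0.27,92.6 0.565,0.031,0.037,92.6
```

```text
clk 41.1 p [0.5278 0.4685 0.2746] j6 0.64 F [ 0.5  0.2 -0.6] gap -0.0
0.565,0.031,0.27,92.6 [-0.0458, -0.4366, 0.0055] -0.065
0.565,0.031,0.037,92.6 [0.0, 0.0, 0.233] 0.0
```

Request:
jog_arm --commands '[{"tx": -0.003, "ty": -0.03, "tz": 0, "roll": -0.02}, {"tx": -0.007, "ty": -0.07, "tz": 0, "roll": -0.04}, {"tx": -0.012, "ty": -0.115, "tz": 0, "roll": -0.065}, {"tx": -0.017, "ty": -0.16, "tz": 0, "roll": -0.065}, {"tx": -0.022, "ty": -0.205, "tz": 0, "roll": -0.065}, {"tx": -0.026, "ty": -0.25, "tz": 0, "roll": -0.065}, {"tx": -0.031, "ty": -0.295, "tz": 0, "roll": -0.065}, {"tx": -0.036, "ty": -0.34, "tz": 0, "roll": -0.065}, {"tx": -0.04, "ty": -0.385, "tz": 0, "roll": -0.065}, {"tx": -0.044, "ty": -0.425, "tz": 0, "roll": -0.065}, {"tx": -0.046, "ty": -0.437, "tz": 0.005, "roll": -0.065}, {"tx": -0.046, "ty": -0.437, "tz": 0.005, "roll": -0.065}]' --fingers 0.7

```text
clock: 42.3
tool_pos: [0.5643, 0.0292, 0.2684]
ee_rot: [-0.021, 1.0, -0.001, -0.002]
wrist_force: [-0.2, 1.3, -0.5]
finger_gap: 0.705
```

```bash
python3 plan.py 0.565,0.031,0.037,92.6
```

```text
clk 42.3 p [0.5643 0.0292 0.2684] j6 -0.12 F [-0.2  1.3 -0.5] gap 0.705
0.565,0.031,0.037,92.6 [-0.0017, 0.0022, 0.2314] -0.003
```

Request:
jog_arm --commands '[{"tx": -0.001, "ty": 0.002, "tz": 0.04, "roll": 0}, {"tx": -0.001, "ty": 0.002, "tz": 0.085, "roll": 0}, {"tx": -0.001, "ty": 0.002, "tz": 0.13, "roll": 0}, {"tx": -0.001, "ty": 0.002, "tz": 0.17, "roll": 0}, {"tx": -0.001, "ty": 0.002, "tz": 0.2, "roll": 0}, {"tx": -0.001, "ty": 0.002, "tz": 0.22, "roll": 0}, {"tx": -0.001, "ty": 0.002, "tz": 0.23, "roll": 0}, {"tx": -0.001, "ty": 0.002, "tz": 0.23, "roll": 0}]'

```text
clock: 43.1
tool_pos: [0.5629, 0.0321, 0.0369]
ee_rot: [-0.022, 1.0, -0.001, -0.004]
wrist_force: [-0.6, 0.3, 0.3]
finger_gap: 0.702
```

Request:
jog_arm --commands '[{"tx": 0, "ty": 0, "tz": 0, "roll": 0}, {"tx": 0, "ty": 0, "tz": 0, "roll": 0}, {"tx": 0, "ty": 0, "tz": 0, "roll": 0}, {"tx": 0, "ty": 0, "tz": 0, "roll": 0}, {"tx": 0, "ty": 0, "tz": 0, "roll": 0}, {"tx": 0, "ty": 0, "tz": 0, "roll": 0}, {"tx": 0, "ty": 0, "tz": 0, "roll": 0}]' --fingers 0

```text
clock: 43.8
tool_pos: [0.5638, 0.03, 0.0382]
ee_rot: [-0.021, 1.0, -0.003, -0.003]
wrist_force: [-1.7, -10.0, 4.8]
finger_gap: 0.156
```

Request:
jog_arm --commands '[{"tx": 0, "ty": -0.004, "tz": 0, "roll": 0}, {"tx": 0, "ty": -0.01, "tz": 0, "roll": 0}, {"tx": 0, "ty": -0.018, "tz": 0, "roll": 0}, {"tx": 0, "ty": -0.028, "tz": 0, "roll": 0}, {"tx": 0, "ty": -0.038, "tz": 0, "roll": 0}, {"tx": 0, "ty": -0.048, "tz": 0, "roll": 0}, {"tx": 0, "ty": -0.058, "tz": 0, "roll": 0}, {"tx": 0, "ty": -0.068, "tz": 0, "roll": 0}, {"tx": 0, "ty": -0.078, "tz": 0, "roll": 0}, {"tx": 0, "ty": -0.087, "tz": 0, "roll": 0}, {"tx": 0, "ty": -0.094, "tz": 0, "roll": 0}, {"tx": 0, "ty": -0.1, "tz": 0, "roll": 0}]'

```text
clock: 45.0
tool_pos: [0.5691, -0.0708, 0.0383]
ee_rot: [-0.021, 1.0, -0.002, -0.002]
wrist_force: [8.7, 3.4, -15.6]
finger_gap: 0.154
```

Request:
jog_arm --commands '[{"tx": 0, "ty": -0.006, "tz": 0, "roll": 0}, {"tx": 0, "ty": -0.014, "tz": 0, "roll": 0}, {"tx": 0, "ty": -0.024, "tz": 0, "roll": 0}, {"tx": 0, "ty": -0.034, "tz": 0, "roll": 0}, {"tx": 0, "ty": -0.044, "tz": 0, "roll": 0}, {"tx": 0, "ty": -0.054, "tz": 0, "roll": 0}, {"tx": 0, "ty": -0.064, "tz": 0, "roll": 0}, {"tx": 0, "ty": -0.074, "tz": 0, "roll": 0}, {"tx": 0, "ty": -0.084, "tz": 0, "roll": 0}, {"tx": 0, "ty": -0.092, "tz": 0, "roll": 0}, {"tx": 0, "ty": -0.098, "tz": 0, "roll": 0}, {"tx": 0, "ty": -0.1, "tz": 0, "roll": 0}]'

```text
clock: 46.2
tool_pos: [0.5745, -0.1718, 0.0384]
ee_rot: [-0.021, 1.0, -0.002, -0.001]
wrist_force: [10.6, 4.6, -15.3]
finger_gap: 0.151
```

Request:
jog_arm --commands '[{"tx": 0, "ty": -0.003, "tz": 0, "roll": 0}, {"tx": 0, "ty": -0.006, "tz": 0, "roll": 0}, {"tx": 0, "ty": -0.009, "tz": 0, "roll": 0}, {"tx": 0, "ty": -0.011, "tz": 0, "roll": 0}, {"tx": 0, "ty": -0.011, "tz": 0, "roll": 0}]'

```text
clock: 46.7
tool_pos: [0.5749, -0.1799, 0.0383]
ee_rot: [-0.022, 1.0, 0.001, -0.0]
wrist_force: [6.2, 17.5, -3.9]
finger_gap: 0.153
```

Request:
jog_arm --commands '[{"tx": 0, "ty": -0.001, "tz": 0, "roll": 0}, {"tx": 0, "ty": 0, "tz": 0, "roll": 0}, {"tx": 0, "ty": 0, "tz": 0, "roll": 0}, {"tx": 0, "ty": 0, "tz": 0, "roll": 0}, {"tx": 0, "ty": 0, "tz": 0, "roll": 0}, {"tx": 0, "ty": 0, "tz": -0.03, "roll": 0}, {"tx": 0, "ty": 0, "tz": -0.07, "roll": 0}, {"tx": 0, "ty": 0, "tz": -0.11, "roll": 0}, {"tx": 0.04, "ty": 0.02, "tz": -0.13, "roll": 0}, {"tx": 0.09, "ty": 0.05, "tz": -0.13, "roll": 0}, {"tx": 0.14, "ty": 0.09, "tz": -0.13, "roll": 0}, {"tx": 0.19, "ty": 0.13, "tz": -0.13, "roll": 0}]' --fingers 0.5

```text
clock: 47.9
tool_pos: [0.4072, -0.0793, 0.1686]
ee_rot: [-0.022, 1.0, 0.001, -0.0]
wrist_force: [0.5, -0.0, 0.2]
finger_gap: 0.505
```

```bash
python3 det.py; python3 plan.py
```

```text
top [275.6 245.8] [ 0.4352 -0.0863] [0.083 0.015 1.157]
top [260.4 210.3] [ 0.541  -0.0415] [0.057 0.041 0.016]
top [234.7 201.7] [0.5717 0.0439] [0.089 0.041 0.02 ]
top [264.  182.4] [ 0.6348 -0.048 ] [0.08  0.051 0.016]
side [267.2 242.1] [ 0.5125 -0.0483] [0.099 0.046 0.046]
side [307.  233.4] [ 0.6277 -0.0565] [0.078 0.048 0.038]
side [274.  219.9] [0.5659 0.0366] [0.088 0.039 0.042]
clk 48.0 p [ 0.4024 -0.0764  0.1678] j6 -0.41 F [0.4 0.3 0.9] gap 0.496
```

```bash
python3 - <<'E'
import cv2,numpy as np
t=cv2.imread("pics/tl.png");s=cv2.imread("pics/sl.png")
a=cv2.resize(t[150:265,205:300],None,fx=4,fy=4,interpolation=2)
b=cv2.resize(s[180:320,200:350],None,fx=2.8,fy=2.8,interpolation=2)
o=np.zeros((460,800,3),np.uint8);o[:460,:380]=a;o[:392,380:]=b
cv2.imwrite("pics/c12.png",o)
E
python3 plan.py 0.630,-0.0485,0.12,92.6 0.630,-0.0485,0.0235,92.6
```

```text
clk 48.0 p [ 0.4024 -0.0764  0.1678] j6 -0.41 F [0.4 0.3 0.9] gap 0.496
0.630,-0.0485,0.12,92.6 [-0.2289, 0.0174, 0.0465] 0.0
0.630,-0.0485,0.0235,92.6 [0.0, 0.0, 0.0965] 0.0
```

View pics/c12.png

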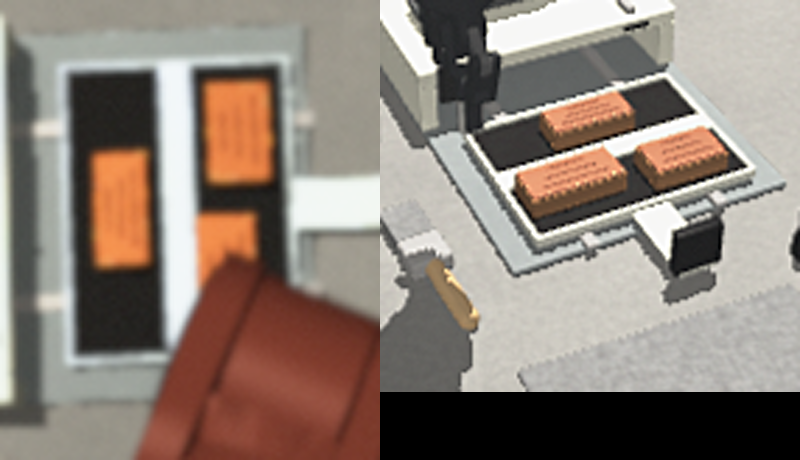

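Crop shows block a has slid about 13 mm toward the rib, at crop (228,245), but it is flat in its lane. b and c are where I left them. I'll bring c back first.

Request:
jog_arm --commands '[{"tx": -0.04, "ty": 0.003, "tz": 0, "roll": 0}, {"tx": -0.08, "ty": 0.006, "tz": 0, "roll": 0}, {"tx": -0.12, "ty": 0.009, "tz": 0.01, "roll": 0}, {"tx": -0.16, "ty": 0.012, "tz": 0.02, "roll": 0}, {"tx": -0.2, "ty": 0.015, "tz": 0.03, "roll": 0}, {"tx": -0.229, "ty": 0.0175, "tz": 0.0465, "roll": 0}, {"tx": -0.229, "ty": 0.0175, "tz": 0.07, "roll": 0}, {"tx": -0.229, "ty": 0.0175, "tz": 0.095, "roll": 0}, {"tx": -0.229, "ty": 0.0175, "tz": 0.115, "roll": 0}, {"tx": -0.229, "ty": 0.0175, "tz": 0.125, "roll": 0}, {"tx": -0.229, "ty": 0.0175, "tz": 0.125, "roll": 0}]' --fingers 0.9 --force 40

```text
clock: 49.1
tool_pos: [0.6288, -0.0481, 0.0402]
ee_rot: [-0.023, 1.0, 0.002, -0.004]
wrist_force: [-0.1, 0.5, 0.6]
finger_gap: 0.9
```

```bash
python3 plan.py 0.630,-0.0485,0.0245,92.6
```

```text
clk 49.1 p [ 0.6288 -0.0481  0.0402] j6 -0.24 F [-0.1  0.5  0.6] gap 0.9
0.630,-0.0485,0.0245,92.6 [-0.0013, -0.0005, 0.0157] -0.0
```

Request:
jog_arm --commands '[{"tx": -0.001, "ty": 0, "tz": 0.008, "roll": 0}, {"tx": -0.001, "ty": 0, "tz": 0.0155, "roll": 0}, {"tx": -0.001, "ty": 0, "tz": 0.0155, "roll": 0}, {"tx": -0.001, "ty": 0, "tz": 0.0155, "roll": 0}]'

```text
clock: 49.5
tool_pos: [0.6298, -0.048, 0.0248]
ee_rot: [-0.023, 1.0, 0.002, -0.004]
wrist_force: [0.5, -1.0, 0.6]
finger_gap: 0.9
```

Request:
jog_arm --commands '[{"tx": 0, "ty": 0, "tz": 0, "roll": 0}, {"tx": 0, "ty": 0, "tz": 0, "roll": 0}, {"tx": 0, "ty": 0, "tz": 0, "roll": 0}, {"tx": 0, "ty": 0, "tz": 0, "roll": 0}, {"tx": 0, "ty": 0, "tz": 0, "roll": 0}, {"tx": 0, "ty": 0, "tz": 0, "roll": 0}, {"tx": 0, "ty": 0, "tz": -0.03, "roll": 0}, {"tx": 0, "ty": 0, "tz": -0.07, "roll": 0}, {"tx": 0, "ty": 0, "tz": -0.1, "roll": 0}, {"tx": 0, "ty": 0, "tz": -0.1, "roll": 0}]' --fingers 0

```text
clock: 50.5
tool_pos: [0.6334, -0.049, 0.1295]
ee_rot: [-0.023, 1.0, 0.001, -0.001]
wrist_force: [1.7, -0.9, -0.8]
finger_gap: 0.574
```

```bash
python3 plan.py 0.585,-0.295,0.08,90
```

```text
clk 50.5 p [ 0.6334 -0.049   0.1295] j6 -0.24 F [ 1.7 -0.9 -0.8] gap 0.574
0.585,-0.295,0.08,90 [0.0595, -0.2437, 0.0489] 0.045
```

Request:
jog_arm --commands '[{"tx": 0.007, "ty": -0.03, "tz": 0, "roll": 0.02}, {"tx": 0.017, "ty": -0.07, "tz": 0, "roll": 0.04}, {"tx": 0.027, "ty": -0.11, "tz": 0, "roll": 0.045}, {"tx": 0.037, "ty": -0.15, "tz": 0, "roll": 0.045}, {"tx": 0.047, "ty": -0.19, "tz": 0, "roll": 0.045}, {"tx": 0.056, "ty": -0.23, "tz": 0, "roll": 0.045}, {"tx": 0.0595, "ty": -0.244, "tz": 0.02, "roll": 0.045}, {"tx": 0.0595, "ty": -0.244, "tz": 0.045, "roll": 0.045}, {"tx": 0.0595, "ty": -0.244, "tz": 0.07, "roll": 0.045}, {"tx": 0.0595, "ty": -0.244, "tz": 0.085, "roll": 0.045}, {"tx": 0.0595, "ty": -0.244, "tz": 0.085, "roll": 0.045}]'

```text
clock: 51.6
tool_pos: [0.5828, -0.2939, 0.0405]
ee_rot: [-0.0, 1.0, 0.003, -0.003]
wrist_force: [-0.8, 0.9, -0.3]
finger_gap: 0.575
```

```bash
python3 plan.py 0.585,-0.295,0.010,90
```

```text
clk 51.6 p [ 0.5828 -0.2939  0.0405] j6 -0.58 F [-0.8  0.9 -0.3] gap 0.575
0.585,-0.295,0.010,90 [-0.0024, -0.0013, 0.0305] 0.0
```

Request:
jog_arm --commands '[{"tx": -0.001, "ty": 0, "tz": 0.012, "roll": 0}, {"tx": -0.001, "ty": 0, "tz": 0.022, "roll": 0}, {"tx": -0.001, "ty": 0, "tz": 0.029, "roll": 0}, {"tx": -0.001, "ty": 0, "tz": 0.031, "roll": 0}, {"tx": -0.001, "ty": 0, "tz": 0.031, "roll": 0}]'

```text
clock: 52.1
tool_pos: [0.5837, -0.2937, 0.0097]
ee_rot: [-0.0, 1.0, 0.003, -0.003]
wrist_force: [-1.6, 0.5, -0.7]
finger_gap: 0.573
```

Request:
jog_arm --commands '[{"tx": 0, "ty": 0, "tz": 0, "roll": 0}, {"tx": 0, "ty": 0, "tz": 0, "roll": 0}, {"tx": 0, "ty": 0, "tz": 0, "roll": 0}, {"tx": 0, "ty": 0, "tz": 0, "roll": 0}, {"tx": 0, "ty": 0, "tz": -0.03, "roll": 0}, {"tx": 0, "ty": 0, "tz": -0.07, "roll": 0}, {"tx": 0, "ty": 0, "tz": -0.11, "roll": 0}, {"tx": 0, "ty": 0, "tz": -0.12, "roll": 0}]' --fingers 0.75

```text
clock: 52.9
tool_pos: [0.5865, -0.2957, 0.1346]
ee_rot: [-0.0, 1.0, 0.001, 0.0]
wrist_force: [0.6, 0.8, 0.7]
finger_gap: 0.751
```

```bash
python3 det.py; python3 plan.py 0.516,-0.0405,0.1,92.6
```

```text
top [216.5 278.3] [0.3327 0.0966] [0.2   0.08  0.976]
top [261.7 218.8] [ 0.5192 -0.0433] [0.101 0.044 0.016]
top [234.7 201.6] [0.5726 0.0435] [0.092 0.044 0.061]
top [383.1 159.7] [ 0.7092 -0.4354] [0.092 0.075 0.997]
side [339.3 301.9] [ 0.5904 -0.3005] [0.059 0.048 0.008]
side [266.3 242.3] [ 0.5116 -0.0489] [0.1   0.046 0.052]
side [272.1 220.5] [0.5653 0.0344] [0.091 0.042 0.061]
clk 53.0 p [ 0.5855 -0.2951  0.1317] j6 -0.58 F [-0.7 -0.8 -0.2] gap 0.75
0.516,-0.0405,0.1,92.6 [0.0693, 0.2545, 0.0328] -0.045
```

Request:
jog_arm --commands '[{"tx": 0.008, "ty": 0.03, "tz": 0, "roll": -0.02}, {"tx": 0.02, "ty": 0.07, "tz": 0, "roll": -0.045}, {"tx": 0.031, "ty": 0.11, "tz": 0, "roll": -0.045}, {"tx": 0.042, "ty": 0.15, "tz": 0, "roll": -0.045}, {"tx": 0.053, "ty": 0.19, "tz": 0, "roll": -0.045}, {"tx": 0.065, "ty": 0.23, "tz": 0, "roll": -0.045}, {"tx": 0.071, "ty": 0.253, "tz": 0.02, "roll": -0.045}, {"tx": 0.071, "ty": 0.253, "tz": 0.045, "roll": -0.045}, {"tx": 0.071, "ty": 0.253, "tz": 0.07, "roll": -0.045}, {"tx": 0.071, "ty": 0.253, "tz": 0.088, "roll": -0.045}, {"tx": 0.071, "ty": 0.253, "tz": 0.088, "roll": -0.045}]' --fingers 0.9

```text
clock: 54.1
tool_pos: [0.511, -0.041, 0.0413]
ee_rot: [-0.023, 1.0, 0.003, -0.004]
wrist_force: [0.4, 0.1, 0.1]
finger_gap: 0.9
```

```bash
python3 plan.py 0.514,-0.042,0.0245,92.6
```

```text
clk 54.1 p [ 0.511  -0.041   0.0413] j6 -0.27 F [0.4 0.1 0.1] gap 0.9
0.514,-0.042,0.0245,92.6 [-0.0031, -0.0012, 0.0168] 0.0
```

Request:
jog_arm --commands '[{"tx": -0.002, "ty": -0.001, "tz": 0.008, "roll": 0}, {"tx": -0.003, "ty": -0.001, "tz": 0.0165, "roll": 0}, {"tx": -0.003, "ty": -0.001, "tz": 0.0165, "roll": 0}, {"tx": -0.003, "ty": -0.001, "tz": 0.0165, "roll": 0}]'

```text
clock: 54.5
tool_pos: [0.514, -0.0419, 0.0249]
ee_rot: [-0.023, 1.0, 0.003, -0.004]
wrist_force: [0.6, 0.8, 0.3]
finger_gap: 0.902
```

Request:
jog_arm --commands '[{"tx": 0, "ty": 0, "tz": 0, "roll": 0}, {"tx": 0, "ty": 0, "tz": 0, "roll": 0}, {"tx": 0, "ty": 0, "tz": 0, "roll": 0}, {"tx": 0, "ty": 0, "tz": 0, "roll": 0}, {"tx": 0, "ty": 0, "tz": 0, "roll": 0}, {"tx": 0, "ty": 0, "tz": 0, "roll": 0}, {"tx": 0, "ty": 0, "tz": -0.03, "roll": 0}, {"tx": 0, "ty": 0, "tz": -0.07, "roll": 0}, {"tx": 0, "ty": 0, "tz": -0.1, "roll": 0}, {"tx": 0, "ty": 0, "tz": -0.1, "roll": 0}]' --fingers 0

```text
clock: 55.5
tool_pos: [0.5176, -0.043, 0.1289]
ee_rot: [-0.023, 1.0, 0.002, -0.001]
wrist_force: [0.4, -0.1, -2.1]
finger_gap: 0.548
```

```bash
python3 plan.py 0.580,-0.420,0.10,90
```

```text
clk 55.5 p [ 0.5176 -0.043   0.1289] j6 -0.27 F [ 0.4 -0.1 -2.1] gap 0.548
0.580,-0.420,0.10,90 [-0.0453, -0.3796, 0.0276] 0.045
```

Request:
jog_arm --commands '[{"tx": -0.004, "ty": -0.03, "tz": 0, "roll": 0.02}, {"tx": -0.008, "ty": -0.07, "tz": 0, "roll": 0.045}, {"tx": -0.013, "ty": -0.11, "tz": 0, "roll": 0.045}, {"tx": -0.018, "ty": -0.15, "tz": 0, "roll": 0.045}, {"tx": -0.023, "ty": -0.19, "tz": 0, "roll": 0.045}, {"tx": -0.028, "ty": -0.23, "tz": 0, "roll": 0.045}, {"tx": -0.032, "ty": -0.27, "tz": 0, "roll": 0.045}, {"tx": -0.037, "ty": -0.31, "tz": 0, "roll": 0.045}, {"tx": -0.042, "ty": -0.35, "tz": 0, "roll": 0.045}, {"tx": -0.0453, "ty": -0.38, "tz": 0.02, "roll": 0.045}, {"tx": -0.0453, "ty": -0.38, "tz": 0.04, "roll": 0.045}, {"tx": -0.0453, "ty": -0.38, "tz": 0.05, "roll": 0.045}]'

```text
clock: 56.7
tool_pos: [0.5783, -0.42, 0.0738]
ee_rot: [0.0, 1.0, 0.003, -0.003]
wrist_force: [-0.5, 0.7, -1.7]
finger_gap: 0.552
```

```bash
python3 plan.py 0.580,-0.420,0.010,90
```

```text
clk 56.7 p [ 0.5783 -0.42    0.0738] j6 -0.73 F [-0.5  0.7 -1.7] gap 0.552
0.580,-0.420,0.010,90 [-0.002, -0.0004, 0.0638] -0.001
```

Request:
jog_arm --commands '[{"tx": -0.001, "ty": 0, "tz": 0.02, "roll": 0}, {"tx": -0.001, "ty": 0, "tz": 0.04, "roll": 0}, {"tx": -0.001, "ty": 0, "tz": 0.054, "roll": 0}, {"tx": -0.001, "ty": 0, "tz": 0.061, "roll": 0}, {"tx": -0.001, "ty": 0, "tz": 0.064, "roll": 0}, {"tx": -0.001, "ty": 0, "tz": 0.064, "roll": 0}]'

```text
clock: 57.3
tool_pos: [0.5792, -0.4195, 0.0105]
ee_rot: [0.0, 1.0, 0.003, -0.002]
wrist_force: [0.1, 0.5, -1.2]
finger_gap: 0.551
```

Request:
jog_arm --commands '[{"tx": 0, "ty": 0, "tz": 0, "roll": 0}, {"tx": 0, "ty": 0, "tz": 0, "roll": 0}, {"tx": 0, "ty": 0, "tz": 0, "roll": 0}, {"tx": 0, "ty": 0, "tz": 0, "roll": 0}, {"tx": 0, "ty": 0, "tz": -0.03, "roll": 0}, {"tx": 0, "ty": 0, "tz": -0.07, "roll": 0}, {"tx": 0, "ty": 0, "tz": -0.11, "roll": 0}, {"tx": 0, "ty": 0, "tz": -0.12, "roll": 0}]' --fingers 0.75

```text
clock: 58.1
tool_pos: [0.5818, -0.422, 0.136]
ee_rot: [0.0, 1.0, 0.001, 0.0]
wrist_force: [0.6, -0.0, 1.3]
finger_gap: 0.75
```

```bash
python3 det.py; python3 plan.py 0.570,0.043,0.12,92.6
```

```text
top [271.2 258.1] [ 0.3969 -0.0729] [0.19  0.072 0.831]
top [340.9 199.2] [ 0.5874 -0.2928] [0.078 0.049 0.04 ]
top [234.9 201.6] [0.5725 0.0427] [0.092 0.044 0.078]
top [453.3 161.2] [ 0.7152 -0.6577] [0.089 0.038 0.872]
side [274.9 220.5] [0.5668 0.0338] [0.064 0.041 0.06 ]
clk 58.2 p [ 0.5809 -0.4212  0.1329] j6 -0.73 F [ 1.  -0.2 -0.8] gap 0.753
0.570,0.043,0.12,92.6 [0.0112, 0.4641, 0.0144] -0.046
```

Request:
jog_arm --commands '[{"tx": 0.001, "ty": 0.03, "tz": 0, "roll": -0.02}, {"tx": 0.002, "ty": 0.07, "tz": 0, "roll": -0.04}, {"tx": 0.003, "ty": 0.112, "tz": 0, "roll": -0.06}, {"tx": 0.004, "ty": 0.155, "tz": 0, "roll": -0.06}, {"tx": 0.005, "ty": 0.198, "tz": 0, "roll": -0.06}, {"tx": 0.006, "ty": 0.241, "tz": 0, "roll": -0.06}, {"tx": 0.007, "ty": 0.284, "tz": 0, "roll": -0.06}, {"tx": 0.008, "ty": 0.327, "tz": 0, "roll": -0.06}, {"tx": 0.009, "ty": 0.37, "tz": 0, "roll": -0.06}, {"tx": 0.01, "ty": 0.413, "tz": 0.005, "roll": -0.06}, {"tx": 0.011, "ty": 0.45, "tz": 0.01, "roll": -0.06}, {"tx": 0.011, "ty": 0.464, "tz": 0.02, "roll": -0.06}]' --fingers 0.85

```text
clock: 59.4
tool_pos: [0.5689, 0.046, 0.113]
ee_rot: [-0.031, 1.0, 0.002, -0.002]
wrist_force: [0.6, -0.1, 0.6]
finger_gap: 0.854
```

```bash
python3 plan.py 0.570,0.043,0.0255,93.5
```

```text
clk 59.4 p [0.5689 0.046  0.113 ] j6 -0.11 F [ 0.6 -0.1  0.6] gap 0.854
0.570,0.043,0.0255,93.5 [-0.0012, -0.0035, 0.0875] 0.001
```

Request:
jog_arm --commands '[{"tx": -0.001, "ty": -0.0035, "tz": 0.02, "roll": 0}, {"tx": -0.001, "ty": -0.0035, "tz": 0.045, "roll": 0}, {"tx": -0.001, "ty": -0.0035, "tz": 0.068, "roll": 0}, {"tx": -0.001, "ty": -0.0035, "tz": 0.081, "roll": 0}, {"tx": -0.001, "ty": -0.0035, "tz": 0.087, "roll": 0}, {"tx": -0.001, "ty": -0.0035, "tz": 0.087, "roll": 0}, {"tx": -0.001, "ty": -0.0035, "tz": 0.087, "roll": 0}]'

```text
clock: 60.1
tool_pos: [0.5703, 0.0428, 0.0265]
ee_rot: [-0.031, 1.0, 0.002, -0.001]
wrist_force: [0.2, 1.1, -0.0]
finger_gap: 0.848
```

Request:
jog_arm --commands '[{"tx": 0, "ty": 0, "tz": 0, "roll": 0}, {"tx": 0, "ty": 0, "tz": 0, "roll": 0}, {"tx": 0, "ty": 0, "tz": 0, "roll": 0}, {"tx": 0, "ty": 0, "tz": 0, "roll": 0}, {"tx": 0, "ty": 0, "tz": 0, "roll": 0}, {"tx": 0, "ty": 0, "tz": 0, "roll": 0}, {"tx": 0, "ty": 0, "tz": 0, "roll": 0}, {"tx": 0, "ty": 0, "tz": -0.03, "roll": 0}, {"tx": 0, "ty": 0, "tz": -0.07, "roll": 0}, {"tx": 0, "ty": 0, "tz": -0.1, "roll": 0}, {"tx": 0, "ty": 0, "tz": -0.1, "roll": 0}]' --fingers 0

```text
clock: 61.2
tool_pos: [0.5735, 0.0422, 0.1311]
ee_rot: [-0.031, 1.0, 0.002, 0.002]
wrist_force: [0.6, 0.7, -1.5]
finger_gap: 0.475
```

```bash
python3 plan.py 0.462,-0.300,0.06,90
```

```text
clk 61.2 p [0.5735 0.0422 0.1311] j6 -0.12 F [ 0.6  0.7 -1.5] gap 0.475
0.462,-0.300,0.06,90 [0.1329, -0.3349, 0.0693] 0.062
```

Request:
jog_arm --commands '[{"tx": 0.013, "ty": -0.033, "tz": 0, "roll": 0.02}, {"tx": 0.029, "ty": -0.073, "tz": 0, "roll": 0.04}, {"tx": 0.044, "ty": -0.11, "tz": 0, "roll": 0.062}, {"tx": 0.06, "ty": -0.15, "tz": 0, "roll": 0.062}, {"tx": 0.076, "ty": -0.19, "tz": 0, "roll": 0.062}, {"tx": 0.092, "ty": -0.23, "tz": 0, "roll": 0.062}, {"tx": 0.107, "ty": -0.27, "tz": 0, "roll": 0.062}, {"tx": 0.123, "ty": -0.31, "tz": 0.01, "roll": 0.062}, {"tx": 0.133, "ty": -0.335, "tz": 0.03, "roll": 0.062}, {"tx": 0.133, "ty": -0.335, "tz": 0.055, "roll": 0.062}, {"tx": 0.133, "ty": -0.335, "tz": 0.07, "roll": 0.062}, {"tx": 0.133, "ty": -0.335, "tz": 0.07, "roll": 0.062}]'

```text
clock: 62.4
tool_pos: [0.46, -0.299, 0.0569]
ee_rot: [0.0, 1.0, 0.003, 0.001]
wrist_force: [-0.1, 0.3, -0.8]
finger_gap: 0.481
```

```bash
python3 plan.py 0.462,-0.300,0.012,90
```

```text
clk 62.4 p [ 0.46   -0.299   0.0569] j6 -0.71 F [-0.1  0.3 -0.8] gap 0.481
0.462,-0.300,0.012,90 [-0.0019, -0.0013, 0.0449] -0.0
```

Request:
jog_arm --commands '[{"tx": -0.001, "ty": 0, "tz": 0.015, "roll": 0}, {"tx": -0.001, "ty": 0, "tz": 0.03, "roll": 0}, {"tx": -0.001, "ty": 0, "tz": 0.039, "roll": 0}, {"tx": -0.001, "ty": 0, "tz": 0.044, "roll": 0}, {"tx": -0.001, "ty": 0, "tz": 0.045, "roll": 0}, {"tx": -0.001, "ty": 0, "tz": 0.045, "roll": 0}]'

```text
clock: 63.0
tool_pos: [0.4614, -0.2988, 0.0123]
ee_rot: [0.0, 1.0, 0.003, 0.001]
wrist_force: [0.2, -0.3, -1.7]
finger_gap: 0.478
```

Request:
jog_arm --commands '[{"tx": 0, "ty": 0, "tz": 0, "roll": 0}, {"tx": 0, "ty": 0, "tz": 0, "roll": 0}, {"tx": 0, "ty": 0, "tz": 0, "roll": 0}, {"tx": 0, "ty": 0, "tz": 0, "roll": 0}, {"tx": 0, "ty": 0, "tz": -0.03, "roll": 0}, {"tx": 0, "ty": 0, "tz": -0.07, "roll": 0}, {"tx": 0, "ty": 0, "tz": -0.11, "roll": 0}, {"tx": 0, "ty": 0.04, "tz": -0.14, "roll": 0}, {"tx": 0.03, "ty": 0.08, "tz": -0.17, "roll": 0}, {"tx": 0.06, "ty": 0.12, "tz": -0.2, "roll": 0}, {"tx": 0.09, "ty": 0.16, "tz": -0.2, "roll": 0}, {"tx": 0.1, "ty": 0.2, "tz": -0.2, "roll": 0}]' --fingers 0.75

```text
clock: 64.2
tool_pos: [0.3616, -0.1042, 0.2142]
ee_rot: [0.001, 1.0, 0.003, 0.002]
wrist_force: [1.1, 0.5, -0.3]
finger_gap: 0.751
```

Request:
jog_arm --commands '[{"tx": 0, "ty": 0.03, "tz": 0, "roll": 0}, {"tx": 0, "ty": 0.06, "tz": 0, "roll": 0}, {"tx": 0, "ty": 0.1, "tz": 0, "roll": 0}, {"tx": 0, "ty": 0.14, "tz": 0, "roll": 0}, {"tx": 0, "ty": 0.16, "tz": 0, "roll": 0}, {"tx": 0, "ty": 0.16, "tz": 0, "roll": 0}, {"tx": 0, "ty": 0.16, "tz": 0, "roll": 0}]'

```text
clock: 64.9
tool_pos: [0.3619, 0.0559, 0.2151]
ee_rot: [0.0, 1.0, 0.002, 0.002]
wrist_force: [-0.1, -0.1, -0.4]
finger_gap: 0.75
```

```bash
python3 det.py; python3 plan.py; python3 -c "
import cv2,numpy as np
t=cv2.imread('pics/tl.png');s=cv2.imread('pics/sl.png')
o=np.zeros((600,800,3),np.uint8);o[:300,:]=cv2.resize(t[140:271,85:435],(800,300),interpolation=2);o[300:,:430]=cv2.resize(s[110:390,190:590],(430,300));cv2.imwrite('pics/c13.png',o)"
```

```text
top [195.5 271. ] [0.3559 0.1591] [0.097 0.028 1.506]
top [343.  238.1] [ 0.4634 -0.2972] [ 0.088  0.041 -0.01 ]
top [341.1 198.8] [ 0.5875 -0.2931] [0.078 0.049 0.038]
top [380.7 200.5] [ 0.5841 -0.4207] [ 0.094  0.045 -0.017]
side [360.1 343.4] [ 0.5765 -0.4245] [0.098 0.048 0.002]
side [287.5 320.9] [ 0.456  -0.3042] [ 0.088  0.042 -0.016]
side [334.9 303. ] [ 0.5811 -0.2993] [0.078 0.049 0.009]
clk 65.0 p [0.362  0.0552 0.215 ] j6 -0.05 F [ 0.6 -1.   0.4] gap 0.755
```

View pics/c13.png

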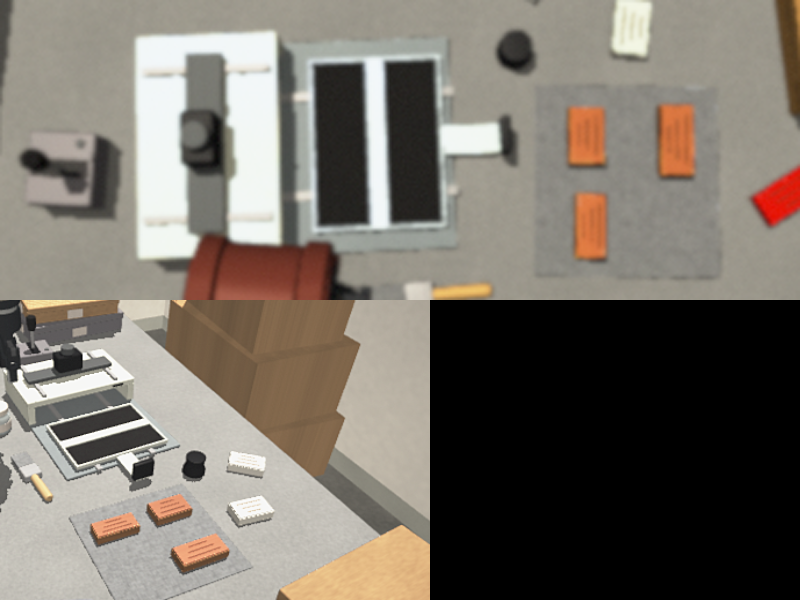

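All three blocks lie flat on the board at crop (586,135), (677,140) and (591,226). The sled is out and empty, the head is centred, and the loupe and brush are unmoved.

```bash
python3 -c "
from bench import arm
print(arm.hand_in())"
```

```text
the job is handed in; nothing more can be done
None
```

I completed the job and handed it in at about 65 s on the clock; the hand-in gave no verdict. Three blocks were on the board (a, b and c). Block d was absent, and I left the look-alikes alone.

- **Sled and blocks:** I drew the sled out to its stop, laid all three blocks flat in the lanes, and slid the sled 210 mm home until it pressed on the stop at about 27 N.
- **Scans:** I held the jog stick at its left stop, then its right stop, for over 2 s each. The scan head sat at the matching end of the bridge each time.
- **Return:** I drew the sled out again and put the blocks back on the board.

**Last checks:**
- **Blocks:** Both views show all three copper up, flat on the board and within about 75 mm of its centre in x and y.
- **Scanner:** The sled is fully out and empty, and the scan head is centred.
- **Other objects:** The loupe and brush look unmoved; the arm partly hid the jar in the last pictures. The arm is clear of everything.

**Disagreements:**
- **Block a:** It slid about 13 mm toward the middle rib while the sled was in or being drawn out again. It stayed flat in its lane and was still picked up normally.
- **Camera readings:** The top and side views differ by 5 to 8 mm on block centres. That did not affect any grasp or placing.
- **First move call:** It was refused for missing keys, and nothing moved.

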